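# Photograph the clay test pieces from all sides and load the setter

## Robot

A 6-joint arm with a two-finger parallel gripper is mounted at the origin on the work surface. World frame = base frame: x ahead of the robot, y to its left, z up, the work surface at z = 0. Lengths are in m, angles in rad, forces in N, time in s.
With the tool pointing down it reaches from about 0.325 to 0.85 m from the base axis. Payload 4.4 kg.
Tool frame: the origin (TCP) lies midway between the tips of the shut fingers; the grasp point (between the pads) lies 19 mm behind it; z points along the fingers, y is the line along which they close (so a half turn about z gives the same grasp; the last joint's range is limited). The gripper opens to 94 mm and grips with 3 to 60 N. Pads are 16 mm wide; open, the fingers measure 119 mm over their backs; the gripper's body (75 mm by 177 mm) begins 78 mm behind the grasp point.
Start: joints at [1.079, 0.207, 1.542, -0, 1.393, -0.15], TCP at [0.192, 0.542, 0.205] pointing down, gripper open.
Joint ranges: [-2.73, 2.73], [-0.86, 2.22], [0.23, 2.46], [-1.11, 4.25], [0.08, 2.63], [-2.82, 2.82]. Speed limits (rad/s): [2.79, 2.79, 3.14, 3.14, 3.14, 3.14].

## Interface

Orientations are given as a unit quaternion [w, x, y, z].
In Python, from workcell import monitor, cams, ticket gives the robot as it stands.
- The arm moves only by the tool move_arm, never from a script. Its argument "moves" is a list of rows, each an object of numbers: "x", "y", "z": the shift along the world's x, y, z in cm; "spin": the turn about the world's z in degrees; "claw": the finger opening in cm, from 0 to 9.4. In form: [{"x": .., "y": .., "z": .., "spin": .., "claw": ..}, ...]. A call has 1 to 10 rows; each row shifts and turns the commanded pose from where the row before left it; what a row does not reach is not made up. A row lasts 1/12 s, in which the tool goes at most 41.7 mm and 7.16 degrees, less where a joint would pass 70% of its speed; a pose out of reach is approached as far as the arm can. A call with a gripper value outside its range is refused whole. The fingers move at their own pace and stop on an object; "grip_force" is the grip in N (left out, the last holds). Time passes only in rows, so rows that do not move let the fingers close. It gives the time, the measured TCP pose, the force, the opening and the grip force at its end, in the units of the state.
- monitor.get_obs(): the state, without advancing time (a new reading comes with each control period).
- cams.snapshot(name): name is "side" or "top"; returns the picture (480x640x3 uint8, red, green, blue); there is no depth.
- cams.get_calibration(name): a dict with "vfov" (degrees; the focal length in pixels is half the picture's height over the tangent of half this angle, whatever the lens; pixels are square), "cx", "cy" (the principal point, pixels), "R" (3x3) and "t" (3): a world point X has camera coordinates R X + t. Camera axes: x right, y down, z forward; pixel columns grow to the right and rows downward; lengths in m; the calibration is good to about 2 mm. A picture is of the moment at which its call begins. get_calibration takes no time and is no camera call.
- ticket.close_job(): hands the job in; it is judged then, once.
The state is a dict: "clock": time; "q": joint angles; "joint_vel": joint speeds; "joint_torque": joint torques, N m; "ee_pos": TCP position; "orientation": TCP orientation; "ft_force": force on the tool from outside, world axes, zero at the start; "torque": the same for the moment, N m; "finger_gap": opening from 0.0 (shut) to 1.0 (fully open); "gripper_force": force on a finger pad.
Only numpy, scipy, OpenCV 4.12 (cv2) and the standard library are available. Lean on these libraries where they do the work, as an engineer would, in place of code of your own. Each camera call takes 0.05 s, during which the arm holds its last target. There are 200 camera calls.

## Task

Switch on the ring light with its lever, then take the three-sided clay test pieces that are there (two or three of them) from the largest to the smallest: hold each one upright and level with the camera lens, about 20 cm in front of it, and show it all three sides square on, pausing a second at each, first the ribbed side and then a third of a turn clockwise (seen from above) each time. Set each piece down gently, never dropping it, upright and fully home in the setter pocket of its own size with its ribbed side towards the setter's raised lip, and when all are in switch the light fully off again; leave the other things on the table where they are.

Things in the scene. Friction and masses are not known exactly. Their poses are not given: they have to be found in the camera images.
- large: large brown clay test piece (may be absent): upright triangular prism, sides 90 mm, 46 mm high, faces 26.0 mm from its axis; on top a hexagonal stem 24 mm across flats, up to 76 mm, flats facing body 0, 60, 120.. degrees. Origin: centre of the underside, z up. Face 1 (normal = body +x) has an upright raised rib 12 mm wide, continued as a bar on the top to the stem
- large_face2 (a point): centre of plain face 2 of the large piece, 23 mm above its underside; its x axis is the outward normal, at 120 degrees from body x about z; turning clockwise seen from above brings faces 1, 2, 3 round in order
- large_face3 (a point): centre of plain face 3 of the large piece, 23 mm above its underside; its x axis is the outward normal, at 240 degrees from body x about z; turning clockwise seen from above brings faces 1, 2, 3 round in order
- medium: medium brown clay test piece (may be absent): upright triangular prism, sides 76 mm, 38 mm high, faces 21.9 mm from its axis; on top a hexagonal stem 24 mm across flats, up to 68 mm, flats facing body 0, 60, 120.. degrees. Origin: centre of the underside, z up. Face 1 (normal = body +x) has an upright raised rib 12 mm wide, continued as a bar on the top to the stem
- medium_face2 (a point): centre of plain face 2 of the medium piece, 19 mm above its underside; its x axis is the outward normal, at 120 degrees from body x about z; turning clockwise seen from above brings faces 1, 2, 3 round in order
- medium_face3 (a point): centre of plain face 3 of the medium piece, 19 mm above its underside; its x axis is the outward normal, at 240 degrees from body x about z; turning clockwise seen from above brings faces 1, 2, 3 round in order
- small: small brown clay test piece (may be absent): upright triangular prism, sides 62 mm, 30 mm high, faces 17.9 mm from its axis; on top a hexagonal stem 24 mm across flats, up to 60 mm, flats facing body 0, 60, 120.. degrees. Origin: centre of the underside, z up. Face 1 (normal = body +x) has an upright raised rib 12 mm wide, continued as a bar on the top to the stem
- small_face2 (a point): centre of plain face 2 of the small piece, 15 mm above its underside; its x axis is the outward normal, at 120 degrees from body x about z; turning clockwise seen from above brings faces 1, 2, 3 round in order
- small_face3 (a point): centre of plain face 3 of the small piece, 15 mm above its underside; its x axis is the outward normal, at 240 degrees from body x about z; turning clockwise seen from above brings faces 1, 2, 3 round in order
- setter: fixed white plaster plate, 118 x 310 x 6 mm, with three triangular pockets in a row, each framed by three rails 8 mm wide and 10 mm high, 2 mm play all round its piece; each pocket has one flat side facing the raised lip (20 mm high) along the plate's -x edge. Origin on the table, between the pockets, z up
- pocket_large (a point): centre of the floor of the pocket for the large piece, 6 mm above the table, setter axes (setter y = -92 mm)
- pocket_medium (a point): centre of the floor of the pocket for the medium piece, 6 mm above the table, setter axes (setter y = 13 mm)
- pocket_small (a point): centre of the floor of the pocket for the small piece, 6 mm above the table, setter axes (setter y = 108 mm)
- lens (a point): centre of the front glass of the small black camera on the desk stand with the ring light, 160 mm above the table; its x axis points out of the lens along the viewing direction (level), z up
- light_switch (a joint): lever switch of the ring light: angle from 0 (off, leaning to the box's -x) to 1.0 rad (on, leaning to +x); stays where it is left; hinge axis along the box's y, 22 mm above the table
- light_switch_tip (a point): centre of the 26 mm ball knob of the lever, 60 mm from the hinge; the lever swings about +y
- light_switch_base: fixed grey box of the switch, 70 x 50 x 25 mm; origin at the centre of its underside, the lever's hinge 22 mm above it
- kiln_prop: short pale kiln prop, cylinder 32 mm across, 36 mm high; bystander, origin at the centre of the underside
- glaze_jar: glaze jar 56 mm across, 75 mm high, black cap; bystander, origin at the centre of the underside
- wood_rib: flat wooden rib 50 x 90 x 6 mm; bystander, origin at the centre of the underside
- bowl: white bowl 110 mm across, 50 mm high; bystander, origin at the centre of the underside
- spatula: spatula 200 mm long, lying along its x; bystander, origin at the centre of the underside
- mug: blue mug 76 mm across, 85 mm high, handle at its +y; bystander, origin at the centre of the underside

How it is judged:
On the way, in this order (a step that is already met when the one before it is completed fails the run):
1. the ring light is switched on (value of joint light_switch above 0.8 rad), for 0.2 s.
2. face 1 of the large piece is held square to the lens, about 20 cm in front of it (x of lens in the frame of large between 0.156 and 0.296 m and y of lens in the frame of large between -0.05 and 0.05 m and z of lens in the frame of large between -0.027 and 0.073 m and angle between the x axis of large and the x axis of lens, either way round below 0.21 rad and angle between large's own z axis and vertical below 0.15 rad), for 0.6 s.
3. face 2 of the large piece is held square to the lens, about 20 cm in front of it (x of lens in the frame of large_face2 between 0.13 and 0.27 m and y of lens in the frame of large_face2 between -0.05 and 0.05 m and z of lens in the frame of large_face2 between -0.05 and 0.05 m and angle between the x axis of large_face2 and the x axis of lens, either way round below 0.21 rad and angle between large's own z axis and vertical below 0.15 rad), for 0.6 s.
4. face 3 of the large piece is held square to the lens, about 20 cm in front of it (x of lens in the frame of large_face3 between 0.13 and 0.27 m and y of lens in the frame of large_face3 between -0.05 and 0.05 m and z of lens in the frame of large_face3 between -0.05 and 0.05 m and angle between the x axis of large_face3 and the x axis of lens, either way round below 0.21 rad and angle between large's own z axis and vertical below 0.15 rad), for 0.6 s.
5. face 1 of the medium piece is held square to the lens, about 20 cm in front of it (x of lens in the frame of medium between 0.1519 and 0.2919 m and y of lens in the frame of medium between -0.05 and 0.05 m and z of lens in the frame of medium between -0.031 and 0.069 m and angle between the x axis of medium and the x axis of lens, either way round below 0.21 rad and angle between medium's own z axis and vertical below 0.15 rad), for 0.6 s.
6. face 2 of the medium piece is held square to the lens, about 20 cm in front of it (x of lens in the frame of medium_face2 between 0.13 and 0.27 m and y of lens in the frame of medium_face2 between -0.05 and 0.05 m and z of lens in the frame of medium_face2 between -0.05 and 0.05 m and angle between the x axis of medium_face2 and the x axis of lens, either way round below 0.21 rad and angle between medium's own z axis and vertical below 0.15 rad), for 0.6 s.
7. face 3 of the medium piece is held square to the lens, about 20 cm in front of it (x of lens in the frame of medium_face3 between 0.13 and 0.27 m and y of lens in the frame of medium_face3 between -0.05 and 0.05 m and z of lens in the frame of medium_face3 between -0.05 and 0.05 m and angle between the x axis of medium_face3 and the x axis of lens, either way round below 0.21 rad and angle between medium's own z axis and vertical below 0.15 rad), for 0.6 s.
8. face 1 of the small piece is held square to the lens, about 20 cm in front of it (x of lens in the frame of small between 0.1479 and 0.2879 m and y of lens in the frame of small between -0.05 and 0.05 m and z of lens in the frame of small between -0.035 and 0.065 m and angle between the x axis of small and the x axis of lens, either way round below 0.21 rad and angle between small's own z axis and vertical below 0.15 rad), for 0.6 s.
9. face 2 of the small piece is held square to the lens, about 20 cm in front of it (x of lens in the frame of small_face2 between 0.13 and 0.27 m and y of lens in the frame of small_face2 between -0.05 and 0.05 m and z of lens in the frame of small_face2 between -0.05 and 0.05 m and angle between the x axis of small_face2 and the x axis of lens, either way round below 0.21 rad and angle between small's own z axis and vertical below 0.15 rad), for 0.6 s.
10. face 3 of the small piece is held square to the lens, about 20 cm in front of it (x of lens in the frame of small_face3 between 0.13 and 0.27 m and y of lens in the frame of small_face3 between -0.05 and 0.05 m and z of lens in the frame of small_face3 between -0.05 and 0.05 m and angle between the x axis of small_face3 and the x axis of lens, either way round below 0.21 rad and angle between small's own z axis and vertical below 0.15 rad), for 0.6 s.
At the end, for the whole second after the job is handed in: every piece present stands in its own pocket: within 7 mm of the pocket's centre, underside within 3 mm of the pocket floor, upright within 0.06 rad, square to the setter within 0.15 rad with the ribbed face to the lip, at rest; the light's lever is below 0.2 rad (off) (value of joint light_switch below 0.2 rad and horizontal distance between large and pocket_large below 0.007 m and z of large in the frame of pocket_large between -0.003 and 0.003 m and angle between each of large, medium, small's own z axis and vertical below 0.06 rad and angle between the x axis of each of large, medium, small and the x axis of setter, either way round below 0.15 rad and x of large_face2 in the frame of pocket_large above 0 m and linear speed of each of large, medium, small below 0.02 m/s and horizontal distance between medium and pocket_medium below 0.007 m and z of medium in the frame of pocket_medium between -0.003 and 0.003 m and x of medium_face2 in the frame of pocket_medium above 0 m and horizontal distance between small and pocket_small below 0.007 m and z of small in the frame of pocket_small between -0.003 and 0.003 m and x of small_face2 in the frame of pocket_small above 0 m); the robot touches nothing.
It fails at once if another thing on the table is pushed away or knocked over (moved more than 5 cm) (distance of any of kiln_prop, glaze_jar, wood_rib, bowl, spatula, mug from where it was at the start of the episode above 0.05 m).
It fails at once if the large piece is dropped (falls freely, not set down) (height (world z) of large above 0.035 m and linear speed of large above 0.45 m/s and contact force between large and the fingers below 0.05 N).
It fails at once if the medium piece is dropped (falls freely, not set down) (height (world z) of medium above 0.035 m and linear speed of medium above 0.45 m/s and contact force between medium and the fingers below 0.05 N).
It fails at once if the small piece is dropped (falls freely, not set down) (height (world z) of small above 0.035 m and linear speed of small above 0.45 m/s and contact force between small and the fingers below 0.05 N).
Of large, medium, small only 2 to 3 are there at a start; the rules pass over those that are not, and their reading is None.
At some moment in a run one of large, medium, small may be knocked a few centimetres aside while the robot is not near it.
It also fails if it takes over 210 s, if anything falls off the work surface, if the arm or the gripper's body presses on something with over 40 N, if the wrist force passes 120 N, or if a joint passes its speed limit or range.

## Working session

There is one attempt and no reset: what is moved stays moved. The work goes in short steps, Python scripts to look and compute and a tool call to move; the robot and the scene stay as the last step left them, time stands still between calls to the robot, and variables do not carry over. Pictures are saved under pics/ and viewed, at most 14 in all, crops included, and the job is handed in when it is done.

Besides the shell and the picture viewer there is one more tool, called after "Emit:" by a JSON object that holds its "name" and its "arguments". move_arm: Moves the arm, as the interface text tells. Its arguments: {"type":"object","properties":{"moves":{"type":"array","items":{"type":"object","properties":{"x":{"type":"number"},"y":{"type":"number"},"z":{"type":"number"},"spin":{"type":"number"},"claw":{"type":"number"}}}},"grip_force":{"type":"number"}},"required":["moves"]}

```bash
mkdir -p pics; python3 - <<'E'
from workcell import monitor, cams, ticket
import cv2
for n in ("top","side"):
    im=cams.snapshot(n); cv2.imwrite(f"pics/{n}0.png",im[:,:,::-1])
    print(n,cams.get_calibration(n))
o=monitor.get_obs(); print(o)
E
```

```text
top {'vfov': 48.361787297416164, 'cx': 319.4958053099591, 'cy': 240.62528298738494, 'R': array([[-0.0253086 , -0.99964762,  0.00800647],
       [-0.98760911,  0.02376138, -0.15512462],
       [ 0.15487972, -0.01183325, -0.98786246]]), 't': array([-0.00674793,  0.56637522,  1.39563006])}
side {'vfov': 57.484602376785226, 'cx': 332.66652508905133, 'cy': 231.6558379430666, 'R': array([[-0.98620012, -0.16468834, -0.016943  ],
       [-0.09042432,  0.62154122, -0.7781452 ],
       [ 0.13868222, -0.76587483, -0.62785586]]), 't': array([0.54347349, 0.13131023, 1.01486805])}
{'clock': 0.1, 'q': array([ 1.07947573e+00,  2.07365318e-01,  1.54283708e+00, -1.28633582e-05,
        1.39350792e+00, -1.50525451e-01]), 'joint_vel': array([ 0.00258808, -0.00125012, -0.00398662,  0.00053036,  0.00019005,
        0.00082619]), 'joint_torque': array([-6.58070530e-04, -3.71863961e+01, -2.82292092e+01,  7.00314576e-02,
        3.12240631e-02, -5.49384674e-05]), 'ee_pos': array([0.19185586, 0.54125066, 0.20437728]), 'orientation': array([-3.27993861e-04,  1.69572956e-01,  9.85517068e-01, -1.00676856e-03]), 'ft_force': array([ 1.04671222,  0.40209786, -0.88263509]), 'torque': array([ 0.00727822, -0.0141274 ,  0.00290511]), 'gripper_force': 0.0, 'finger_gap': 0.9978632534241358}
```

View pics/top0.png

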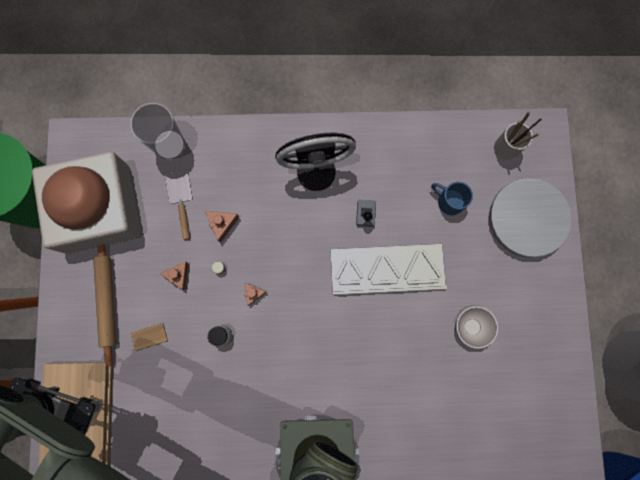

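View pics/side0.png

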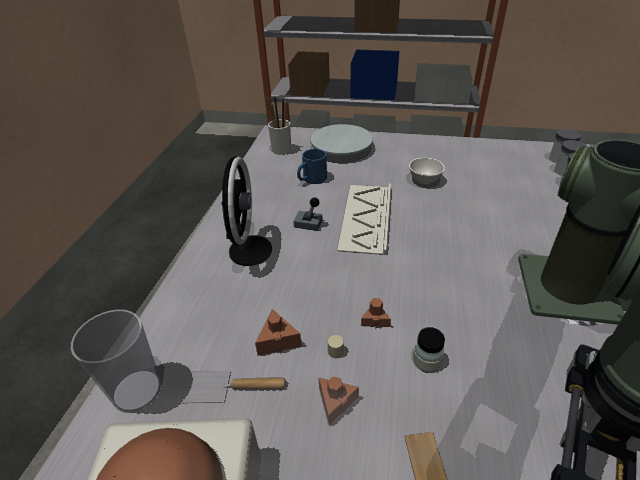

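The top view shows large (221,222), medium (177,275), small (254,293), the switch (366,213), the setter (388,270) and the ring camera (316,160). All three pieces are present. I'll enlarge these areas next.

```bash
cat > h.py <<'E'
import numpy as np, cv2
from workcell import monitor, cams, ticket
def cal(n):
    c=cams.get_calibration(n); return c,240/np.tan(np.radians(c['vfov']/2))
def ray(n,u,v):
    c,f=cal(n); d=c['R'].T@np.array([(u-c['cx'])/f,(v-c['cy'])/f,1]); return -c['R'].T@c['t'],d/np.linalg.norm(d)
def onz(n,u,v,z):
    o,d=ray(n,u,v); return o+d*(z-o[2])/d[2]
def tri(ut,us):
    a,d=ray('top',*ut); b,e=ray('side',*us)
    s=np.linalg.lstsq(np.c_[d,-e],b-a,rcond=None)[0]; p,q=a+s[0]*d,b+s[1]*e
    return (p+q)/2,np.linalg.norm(p-q)
def proj(n,X):
    c,f=cal(n); p=c['R']@X+c['t']; return f*p[0]/p[2]+c['cx'],f*p[1]/p[2]+c['cy']
def snap(n,name):
    im=cams.snapshot(n)[:,:,::-1].copy(); cv2.imwrite(f'pics/{name}.png',im); return im
def crop(im,x,y,w,h,k,name):
    cv2.imwrite(f'pics/{name}.png',cv2.resize(im[y:y+h,x:x+w],None,fx=k,fy=k,interpolation=cv2.INTER_CUBIC))
E
python3 - <<'E'
from h import *
t=cv2.imread('pics/top0.png'); s=cv2.imread('pics/side0.png')
a=cv2.resize(t[125:325,150:290],None,fx=2.85,fy=2.85,interpolation=cv2.INTER_CUBIC)
b=cv2.resize(t[125:325,270:410],None,fx=2.85,fy=2.85,interpolation=cv2.INTER_CUBIC)
cv2.imwrite('pics/c1.png',np.hstack([a,b]))
crop(s,210,140,190,140,4,'c2')
hsv=cv2.cvtColor(t,cv2.COLOR_BGR2HSV)
for n,im in(('top',t),('side',s)):
    hsv=cv2.cvtColor(im,cv2.COLOR_BGR2HSV)
    m=cv2.inRange(hsv,(0,90,60),(14,255,255))
    cs,_=cv2.findContours(m,0,2)
    for c in cs:
        A=cv2.contourArea(c)
        if 80<A<3000: print(n,A,cv2.boundingRect(c),cv2.minEnclosingTriangle(c)[1].reshape(-1,2).round(1).tolist())
E
```

```text
top 115.5 (99, 339, 15, 30) [[113.5, 338.3999938964844], [97.69999694824219, 341.20001220703125], [110.19999694824219, 377.1000061035156]]
top 113.0 (132, 324, 34, 24) [[127.69999694824219, 333.8999938964844], [154.6999969482422, 355.6000061035156], [172.39999389648438, 320.20001220703125]]
top 154.5 (0, 297, 38, 9) [[64.0, 297.0], [0.0, 297.0], [-0.0, 307.0]]
top 183.5 (246, 285, 19, 20) [[265.1000061035156, 291.79998779296875], [246.0, 284.20001220703125], [246.0, 306.70001220703125]]
top 305.5 (161, 263, 25, 26) [[182.60000610351562, 288.8999938964844], [185.60000610351562, 261.5], [157.5, 274.29998779296875]]
top 202.0 (95, 244, 16, 58) [[101.30000305175781, 218.3000030517578], [91.0, 301.0], [113.80000305175781, 301.0]]
top 412.5 (206, 212, 31, 28) [[217.5, 240.8000030517578], [237.10000610351562, 214.10000610351562], [202.5, 211.1999969482422]]
top 2756.0 (43, 167, 63, 59) [[24.0, 167.0], [66.19999694824219, 251.39999389648438], [129.5, 167.0]]
side 701.5 (319, 377, 39, 38) [[315.6000061035156, 372.20001220703125], [328.8999938964844, 417.1000061035156], [362.20001220703125, 383.79998779296875]]
side 642.5 (256, 310, 44, 33) [[300.5, 334.0], [271.8999938964844, 309.20001220703125], [253.5, 346.0]]
side 204.0 (362, 298, 29, 23) [[360.3999938964844, 320.0], [390.0, 320.0], [376.5, 289.70001220703125]]
side 848.0 (473, 0, 35, 138) [[513.0, -0.0], [498.0, 0.0], [452.0, 244.0]]
side 466.0 (253, 0, 18, 122) [[261.29998779296875, -0.0], [251.89999389648438, 0.0], [276.1000061035156, 200.0]]
```

View pics/c1.png

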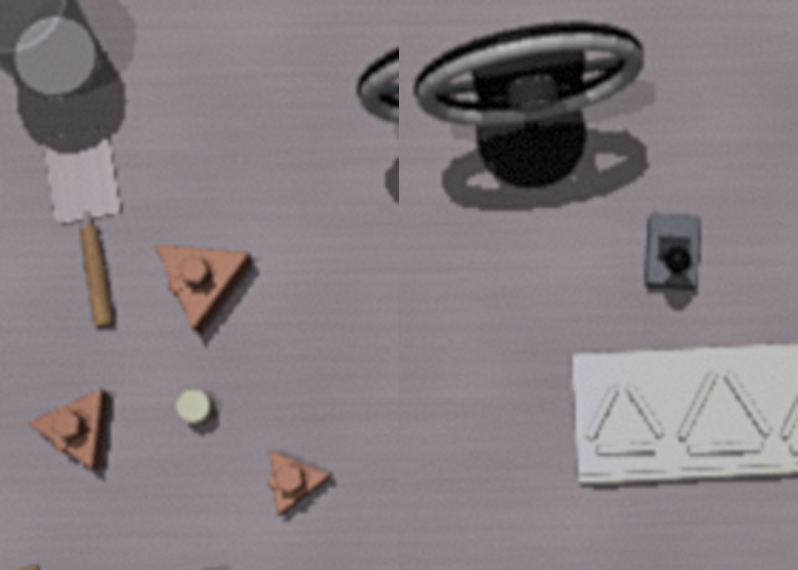

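View pics/c2.png

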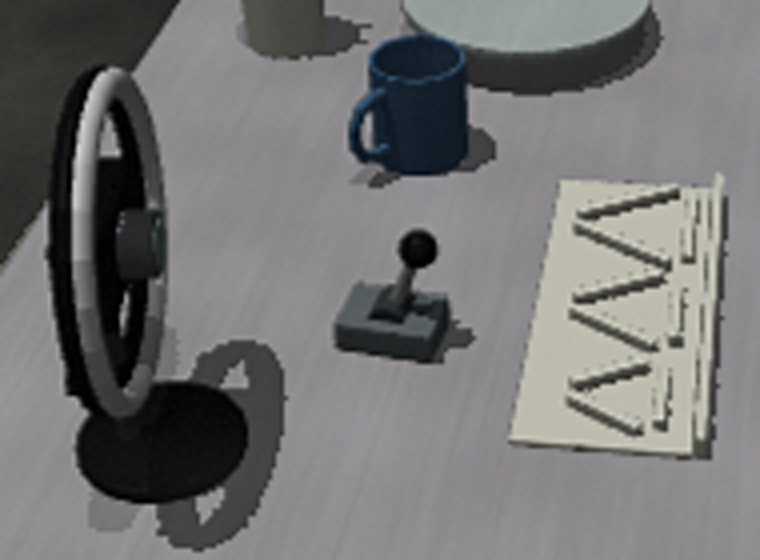

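The crops put the large rib on its lower-left edge and the small rib on its left edge; the medium rib isn't clear. The lens faces roughly -x, and the setter lip is at the image bottom. I'll zoom in on the pieces.

```bash
python3 - <<'E'
from h import *
t=cv2.imread('pics/top0.png'); s=cv2.imread('pics/side0.png')
def g(im,x,y,w=44,k=6): return cv2.resize(im[y:y+w,x:x+w],(264,264),interpolation=cv2.INTER_CUBIC)
A=np.hstack([g(t,200,203),g(t,154,254),g(t,234,272)])
B=np.hstack([g(s,256,306),g(s,318,370),g(s,354,287)])
cv2.imwrite('pics/c3.png',np.vstack([A,B]))
# ring white/grey blobs, setter corners
hsv=cv2.cvtColor(t,cv2.COLOR_BGR2HSV)
m=cv2.inRange(t,(185,200,200),(255,255,255)); m[:, :325]=0;m[:,450:]=0;m[300:]=0;m[:235]=0
c=max(cv2.findContours(m,0,2)[0],key=cv2.contourArea); r=cv2.minAreaRect(c); print('setter',cv2.boxPoints(r))
P=[onz('top',*p,0.006) for p in cv2.boxPoints(r)]; print(np.round(P,4))
p=onz('top',*r[0],.006);print('centre',p)
E
```

```text
Traceback (most recent call last):
ValueError: max() iterable argument is empty
```

View pics/c3.png

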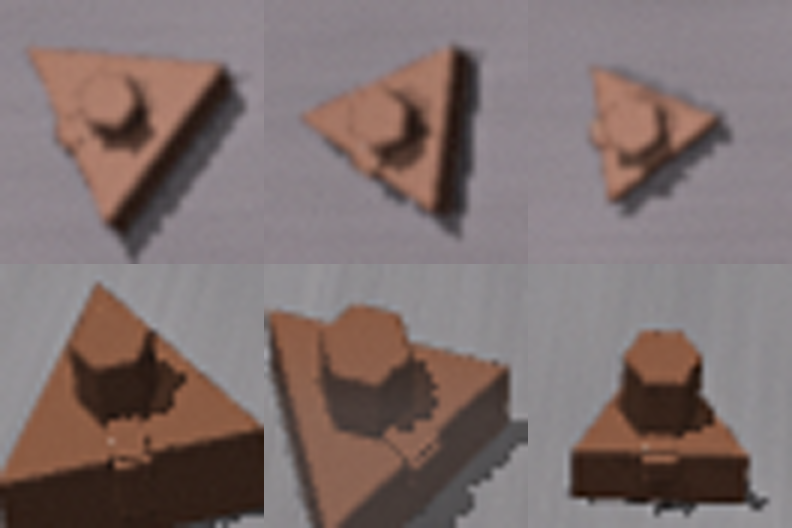

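Rib edges are now clear: each lies between the top-left and bottom vertices, in the top view. Next I'll compute the poses.

```bash
python3 - <<'E'
from h import *
t=cv2.imread('pics/top0.png')
D={'large':((200,203),[(28,48),(225,68),(112,225)],(110,97),.046,.076),'medium':((154,254),[(36,118),(189,47),(172,212)],(117,118),.038,.068),'small':((234,272),[(65,68),(190,120),(84,200)],(104,122),.030,.060)}
for k,(o,V,st,z,zs) in D.items():
    f=lambda p,z:onz('top',o[0]+p[0]/6-.4,o[1]+p[1]/6-.4,z)
    P=np.array([f(p,z) for p in V]); c=P.mean(0); n=(P[0]+P[2])/2-c
    print(k,'c',c.round(4),'stem',f(st,zs).round(4),'yaw',np.degrees(np.arctan2(n[1],n[0])).round(1),'from opp',np.degrees(np.arctan2(*(c-P[1])[1::-1])).round(1),'sides',[np.linalg.norm(P[i]-P[i-1]).round(4) for i in range(3)])
g=cv2.cvtColor(t,cv2.COLOR_BGR2GRAY); m=(g>170).astype(np.uint8)*255
m[:,:325]=0;m[:,455:]=0;m[302:]=0;m[:238]=0
c=max(cv2.findContours(m,0,2)[0],key=cv2.contourArea); r=cv2.minAreaRect(c); b=cv2.boxPoints(r); print('setter',b.round(1).tolist())
P=np.array([onz('top',*p,0.006) for p in b]); print(np.round(P,4).tolist(),'c',P.mean(0).round(4))
# ball, dark
m=(g<45).astype(np.uint8)*255; m[:,:350]=0;m[:,385:]=0;m[:195]=0;m[235:]=0
for c in cv2.findContours(m,0,2)[0]: print('dark',cv2.boundingRect(c),cv2.contourArea(c))
q=lambda x,y:((x-399)/2.85+270-.35,y/2.85+125-.35)
print('ball top ray',onz('top',*q(678,258),.075)); print('ball tri',tri(q(678,258),(210+418/4-.4,140+250/4-.4)))
print('box',[onz('top',*q(*p),.025).round(4).tolist() for p in((648,213),(701,215),(697,291),(645,288))])
print('lens',tri(q(535,97),(210+158/4-.4,140+246/4-.4)))
print('ring ends',[onz('top',*q(*p),.16).round(4).tolist() for p in((415,92),(642,48))])
print('cam',ray('top',0,0)[0])
o={'prop':(219,268),'jar':(219,337)}
print({k:onz('top',*v,.04).round(3) for k,v in o.items()})
E
```

```text
large c [0.6245 0.247  0.046 ] stem [0.6261 0.2469 0.076 ] yaw 113.0 from opp 113.0 sides [np.float64(0.0903), np.float64(0.0895), np.float64(0.0868)]
medium c [0.4846 0.3659 0.038 ] stem [0.4851 0.3649 0.068 ] yaw 144.5 from opp 144.5 sides [np.float64(0.0749), np.float64(0.074), np.float64(0.0738)]
small c [0.4304 0.1622 0.03  ] stem [0.4318 0.1626 0.06  ] yaw 95.4 from opp 95.4 sides [np.float64(0.0595), np.float64(0.0608), np.float64(0.0585)]
setter [[330.3999938964844, 249.10000610351562], [443.79998779296875, 243.3000030517578], [446.0, 287.79998779296875], [332.70001220703125, 293.6000061035156]]
[[0.5475, -0.0508, 0.006], [0.5562, -0.365, 0.006], [0.4332, -0.3637, 0.006], [0.425, -0.0535, 0.006]] c [ 0.4905 -0.2083  0.006 ]
dark (358, 224, 15, 3) 2.0
dark (362, 211, 10, 11) 64.5
ball top ray [ 0.62657344 -0.14974073  0.075     ]
ball tri (array([ 0.62541544, -0.14945119,  0.07811211]), np.float64(0.0010311127231885078))
box [[0.682, -0.1276, 0.025], [0.6788, -0.179, 0.025], [0.6039, -0.172, 0.025], [0.6081, -0.122, 0.025]]
lens (array([ 0.75532401, -0.01986437,  0.15886668]), np.float64(0.0063810519101740225))
ring ends [[0.7653, 0.0873, 0.16], [0.8015, -0.1161, 0.16]]
cam [ 0.34303175 -0.00368857  1.46660332]
{'prop': array([0.499, 0.25 , 0.04 ]), 'jar': array([0.317, 0.249, 0.04 ])}
```

Measured: lens at about (0.755, -0.020, 0.159), looking along yaw -170°. Ball at (0.626, -0.150, 0.076), setter centre at (0.4905, -0.208) with yaw +1.6°. Piece sides come out within about 3 mm of spec. Going to the switch.

Emit:
{"name": "move_arm", "arguments": {"moves": [{"x":1.9,"y":-3.4,"spin":1,"claw":0},{"x":1.9,"y":-3.4,"spin":1,"claw":0},{"x":1.9,"y":-3.4,"spin":1,"claw":0},{"x":1.9,"y":-3.4,"spin":1,"claw":0},{"x":1.9,"y":-3.4,"spin":1,"claw":0},{"x":1.9,"y":-3.4,"spin":1,"claw":0},{"x":1.9,"y":-3.4,"spin":1,"claw":0},{"x":1.9,"y":-3.4,"spin":1,"claw":0},{"x":1.9,"y":-3.4,"spin":1,"claw":0},{"x":1.9,"y":-3.4,"spin":1,"claw":0}]}}

```text
invalid input at $.moves[0]: expected keys x, y, z, spin, claw
```

Emit:
{"name": "move_arm", "arguments": {"moves": [{"x":1.9,"y":-3.5,"spin":1,"claw":0},{"x":1.9,"y":-3.5,"spin":1,"claw":0},{"x":1.9,"y":-3.5,"spin":1,"claw":0},{"x":1.9,"y":-3.5,"spin":1,"claw":0},{"x":1.9,"y":-3.5,"spin":1,"claw":0},{"x":1.9,"y":-3.5,"spin":1,"claw":0},{"x":1.9,"y":-3.5,"spin":1,"claw":0},{"x":1.9,"y":-3.5,"spin":1,"claw":0},{"x":1.9,"y":-3.5,"spin":1,"claw":0},{"x":1.9,"y":-3.5,"spin":1,"claw":0}]}}

```text
invalid input at $.moves[0]: expected keys x, y, z, spin, claw
```

Emit:
{"name": "move_arm", "arguments": {"moves": [{"x":1.9,"y":-3.4,"z":0,"spin":1,"claw":0},{"x":1.9,"y":-3.4,"z":0,"spin":1,"claw":0},{"x":1.9,"y":-3.4,"z":0,"spin":1,"claw":0},{"x":1.9,"y":-3.4,"z":0,"spin":1,"claw":0},{"x":1.9,"y":-3.4,"z":0,"spin":1,"claw":0},{"x":1.9,"y":-3.4,"z":0,"spin":1,"claw":0},{"x":1.9,"y":-3.4,"z":0,"spin":1,"claw":0},{"x":1.9,"y":-3.4,"z":0,"spin":1,"claw":0},{"x":1.9,"y":-3.4,"z":0,"spin":1,"claw":0},{"x":1.9,"y":-3.4,"z":0,"spin":1,"claw":0}]}}

```text
clock: 0.93
ee_pos: [0.3824, 0.2001, 0.2052]
orientation: [-0.0, 0.083, 0.997, 0.0]
ft_force: [0.9, 1.4, 0.0]
finger_gap: 0.332
gripper_force: 0.0
```

Emit:
{"name": "move_arm", "arguments": {"moves": [{"x":1.9,"y":-3.5,"z":0,"spin":1,"claw":0},{"x":1.9,"y":-3.5,"z":0,"spin":1,"claw":0},{"x":1.9,"y":-3.5,"z":0,"spin":1,"claw":0},{"x":1.9,"y":-3.5,"z":0,"spin":1,"claw":0},{"x":1.9,"y":-3.5,"z":0,"spin":1,"claw":0},{"x":1.9,"y":-3.5,"z":0,"spin":1,"claw":0},{"x":1.9,"y":-3.5,"z":0,"spin":1,"claw":0},{"x":1.9,"y":-3.5,"z":0,"spin":1,"claw":0},{"x":1.9,"y":-3.5,"z":0,"spin":1,"claw":0},{"x":1.9,"y":-3.5,"z":0,"spin":1,"claw":0}]}}

```text
clock: 1.77
ee_pos: [0.5724, -0.1499, 0.2048]
orientation: [-0.0, -0.004, 1.0, 0.0]
ft_force: [0.2, 0.7, 0.5]
finger_gap: 0.004
gripper_force: 0.0
```

Emit:
{"name": "move_arm", "arguments": {"moves": [{"x":0,"y":0,"z":-3.5,"spin":0,"claw":0},{"x":0,"y":0,"z":-3.5,"spin":0,"claw":0},{"x":0,"y":0,"z":-3.5,"spin":0,"claw":0},{"x":0,"y":0,"z":-3.5,"spin":0,"claw":0},{"x":0,"y":0,"z":-0.5,"spin":0,"claw":0},{"x":1.5,"y":0,"z":0,"spin":0,"claw":0},{"x":1.5,"y":0,"z":0,"spin":0,"claw":0},{"x":1,"y":0,"z":0,"spin":0,"claw":0},{"x":1,"y":0,"z":0,"spin":0,"claw":0},{"x":1,"y":0,"z":0,"spin":0,"claw":0}]}}

```text
clock: 2.6
ee_pos: [0.6329, -0.1484, 0.062]
orientation: [-0.0, -0.004, 1.0, -0.0]
ft_force: [-1.9, -1.3, 0.8]
finger_gap: 0.005
gripper_force: 0.7
```

Emit:
{"name": "move_arm", "arguments": {"moves": [{"x":0.5,"y":0,"z":0,"spin":0,"claw":0},{"x":0.5,"y":0,"z":0,"spin":0,"claw":0},{"x":0.5,"y":0,"z":0,"spin":0,"claw":0},{"x":0,"y":0,"z":0,"spin":0,"claw":0}]}}

```text
clock: 2.93
ee_pos: [0.648, -0.148, 0.0608]
orientation: [0.0, -0.004, 1.0, -0.0]
ft_force: [-0.1, 0.6, -0.7]
finger_gap: 0.007
gripper_force: 0.0
```

```bash
python3 - <<'E'
from h import *
s=snap('side','s1'); t=snap('top','t1')
cv2.imwrite('pics/c4.png',np.hstack([cv2.resize(s[160:250,230:350],(480,360)),cv2.resize(t[130:230,280:380],(300,300)).copy() if 0 else cv2.resize(t[140:230,310:390],(320,360))]))
E
```

```text
(no output)
```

View pics/c4.png

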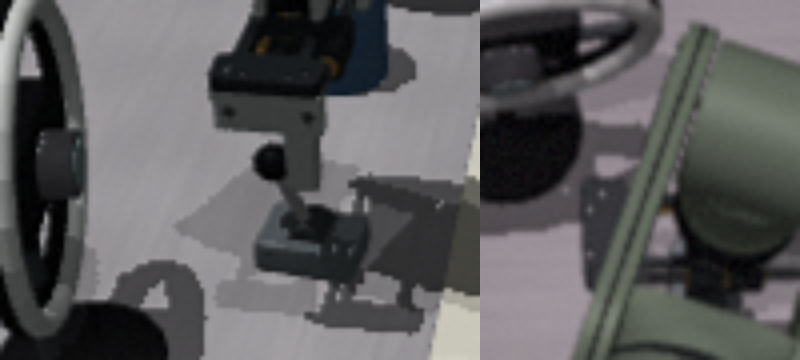

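The lever now leans towards the ring (ball at side pixel ~(297,200)). I'll push gently until the stop is felt.

Emit:
{"name": "move_arm", "arguments": {"moves": [{"x":0.3,"y":0,"z":0,"spin":0,"claw":0},{"x":0.2,"y":0,"z":0,"spin":0,"claw":0},{"x":0,"y":0,"z":0,"spin":0,"claw":0}]}}

```text
clock: 3.28
ee_pos: [0.6518, -0.1479, 0.06]
orientation: [-0.001, -0.004, 1.0, 0.0]
ft_force: [-1.1, -0.9, -1.5]
finger_gap: 0.002
gripper_force: 0.4
```

```bash
python3 - <<'E'
from h import *
b=cv2.imread('pics/s1.png'); s=snap('side','s2')
for im in(b,s):
    m=(im.max(2)<40).astype(np.uint8)*255
    M=np.zeros_like(m); M[190:212,286:304]=m[190:212,286:304]
    c=max(cv2.findContours(M,0,2)[0],key=cv2.contourArea); (u,v),r=cv2.minEnclosingCircle(c)
    # intersect ray with plane y=-0.15
    o,d=ray('side',u,v); p=o+d*((-.1497-o[1])/d[1]); print((u,v,r),p.round(4))
o,d=ray('side',313.9,202); print((o+d*((-.1497-o[1])/d[1])).round(4)); print(monitor.get_obs()['ft_force'], s.mean(), b.mean(),cv2.imread('pics/side0.png').mean())
E
```

```text
(297.78570556640625, 200.2142791748047, 4.385833740234375) [ 0.6695 -0.1497  0.0796]
(296.5, 200.75, 4.5070390701293945) [ 0.6731 -0.1497  0.0775]
[ 0.6255 -0.1497  0.0781]
[-0.22242764 -0.0428717  -0.89239385] 95.83278645833333 95.72579535590278 91.56349826388889
```

Emit:
{"name": "move_arm", "arguments": {"moves": [{"x":0.3,"y":0,"z":0,"spin":0,"claw":0},{"x":0.2,"y":0,"z":0,"spin":0,"claw":0},{"x":0,"y":0,"z":0,"spin":0,"claw":0}]}}

```text
clock: 3.58
ee_pos: [0.6527, -0.1479, 0.0599]
orientation: [-0.005, -0.004, 1.0, 0.001]
ft_force: [-11.1, 1.3, 6.8]
finger_gap: 0.007
gripper_force: 5.8
```

Emit:
{"name": "move_arm", "arguments": {"moves": [{"x":0.2,"y":0,"z":0,"spin":0,"claw":0},{"x":0,"y":0,"z":0,"spin":0,"claw":0}]}}

```text
clock: 3.75
ee_pos: [0.6529, -0.1478, 0.0599]
orientation: [-0.008, -0.004, 1.0, 0.001]
ft_force: [-15.6, -0.0, 8.4]
finger_gap: 0.008
gripper_force: 8.1
```

```bash
python3 - <<'E'
from h import *
s=snap('side','s3')
m=(s.max(2)<40).astype(np.uint8)*255
M=np.zeros_like(m); M[190:212,286:304]=m[190:212,286:304]
c=max(cv2.findContours(M,0,2)[0],key=cv2.contourArea); (u,v),r=cv2.minEnclosingCircle(c)
o,d=ray('side',u,v); print((u,v,r),(o+d*((-.1497-o[1])/d[1])).round(4),monitor.get_obs()['ft_force'])
a=cv2.imread('pics/side0.png')
for im in (a,s): print(im[200:215,225:240].mean((0,1)), im[150:250,225:260].max(), im[340:350,300:310].mean((0,1)))
E
```

```text
(296.0, 201.0, 4.472236156463623) [ 0.6746 -0.1497  0.0766] [-15.42882788  -0.57572915   9.81308313]
[45.33777778 45.30222222 44.44888889] 196 [113.6  111.36 114.89]
[49.22666667 49.24444444 48.24444444] 209 [122.5  120.32 123.92]
```

The stop is felt at 15 N: the lever is fully on. Retreat, then travel to the large piece while turning to its grasp angle (tool y at -127°).

Emit:
{"name": "move_arm", "arguments": {"moves": [{"x":-1,"y":0,"z":0,"spin":0,"claw":0},{"x":-2,"y":0,"z":0,"spin":0,"claw":0},{"x":-3,"y":0,"z":0,"spin":0,"claw":0},{"x":-2,"y":0,"z":2,"spin":0,"claw":0},{"x":-2,"y":0,"z":3,"spin":0,"claw":0},{"x":0,"y":0,"z":3.5,"spin":0,"claw":5.5},{"x":0,"y":1,"z":3.5,"spin":-7,"claw":5.5},{"x":0,"y":1,"z":2,"spin":-7,"claw":5.5},{"x":0,"y":1,"z":0,"spin":-7,"claw":5.5},{"x":0,"y":1,"z":0,"spin":-7,"claw":5.5}]}}

```text
clock: 4.63
ee_pos: [0.5615, -0.1084, 0.2041]
orientation: [0.004, 0.241, 0.971, -0.0]
ft_force: [0.4, -0.1, 0.9]
finger_gap: 0.322
gripper_force: 0.0
```

Emit:
{"name": "move_arm", "arguments": {"moves": [{"x":0,"y":1,"z":0,"spin":-7,"claw":5.5},{"x":0,"y":1,"z":0,"spin":-7,"claw":5.5},{"x":0,"y":1,"z":0,"spin":-7,"claw":5.5},{"x":0,"y":1,"z":0,"spin":-7,"claw":5.5},{"x":0,"y":1,"z":0,"spin":-7,"claw":5.5},{"x":0,"y":1,"z":0,"spin":-7,"claw":5.5},{"x":0,"y":1,"z":0,"spin":-7,"claw":5.5},{"x":0,"y":1,"z":0,"spin":-7,"claw":5.5},{"x":0,"y":1,"z":0,"spin":-7,"claw":5.5},{"x":0,"y":1,"z":0,"spin":-7,"claw":5.5}]}}

```text
clock: 5.47
ee_pos: [0.5599, -0.0075, 0.2011]
orientation: [0.001, 0.754, 0.657, 0.001]
ft_force: [0.3, 0.4, -0.1]
finger_gap: 0.585
gripper_force: 0.0
```

Emit:
{"name": "move_arm", "arguments": {"moves": [{"x":0,"y":1,"z":0,"spin":-7,"claw":5.5},{"x":0,"y":1,"z":0,"spin":-7,"claw":5.5},{"x":0,"y":1,"z":0,"spin":-7,"claw":5.5},{"x":0,"y":1,"z":0,"spin":-7,"claw":5.5},{"x":0,"y":1,"z":0,"spin":-7,"claw":5.5},{"x":0,"y":1,"z":0,"spin":-7,"claw":5.5},{"x":0,"y":1,"z":0,"spin":-7,"claw":5.5},{"x":0,"y":1,"z":0,"spin":-7,"claw":5.5},{"x":0,"y":1,"z":0,"spin":-7,"claw":5.5},{"x":0,"y":1,"z":0,"spin":-7,"claw":5.5}]}}

```text
clock: 6.3
ee_pos: [0.5599, 0.0927, 0.2011]
orientation: [-0.0, 0.994, 0.106, 0.001]
ft_force: [0.4, 0.1, 0.1]
finger_gap: 0.586
gripper_force: 0.0
```

```bash
cat >> h.py <<'E'
ZT={'large':(.046,.09),'medium':(.038,.076),'small':(.030,.062)}
def pieces(t):
    """Clay blobs in a top picture: approximate top triangles -> centre, candidate face yaws (mod 120)."""
    hsv=cv2.cvtColor(t,cv2.COLOR_BGR2HSV)
    m=cv2.inRange(hsv,(0,80,70),(14,255,255)); m[:,:130]=0;m[:,450:]=0
    for c in cv2.findContours(m,0,2)[0]:
        A=cv2.contourArea(c)
        if A<120: continue
        T=cv2.minEnclosingTriangle(c)[1].reshape(3,2)
        best=min(ZT,key=lambda k:abs(np.mean([np.linalg.norm(a-b) for a,b in zip(*[(lambda P:(P,np.roll(P,1,0)))(np.array([onz('top',*p,ZT[k][0]) for p in T]))][0])])-ZT[k][1]))
        P=np.array([onz('top',*p,ZT[best][0]) for p in T]); ce=P.mean(0)
        L=[np.linalg.norm(P[i]-P[i-1]).round(3) for i in range(3)]
        n=ce-P; a=np.degrees(np.arctan2(n[:,1],n[:,0]))
        print(best,A,T.mean(0).round(1),ce.round(4),'yaws',a.round(1),'sides',L)
def tool():
    o=monitor.get_obs(); w,x,y,z=o['orientation']
    th=np.degrees(np.arctan2(1-2*(x*x+z*z),2*(x*y-w*z)))
    print('t',round(o['clock'],2),'tcp',o['ee_pos'].round(4),'theta',th.round(1),'q1 q6',np.degrees(o['q'][[0,5]]).round(1),'gap',round(o['finger_gap']*94,1),'F',o['ft_force'].round(1))
E
python3 - <<'E'
from h import *
tool(); pieces(cv2.imread('pics/top0.png')); print(); pieces(snap('top','t2'))
E
```

```text
t 6.3 tcp [0.5599 0.0927 0.2011] theta -77.9 q1 q6 [ 0.6 78.5] gap 55.1 F [0.4 0.1 0.1]
small 198.5 [251.9 293.9] [0.4284 0.1636 0.03  ] yaws [ -27.3   97.5 -147.2] sides [np.float64(0.064), np.float64(0.067), np.float64(0.061)]
medium 311.5 [175.2 274.8] [0.484  0.3672 0.038 ] yaws [-92.8  27.2 142.1] sides [np.float64(0.082), np.float64(0.078), np.float64(0.074)]
large 421.5 [219.1 221.9] [0.6236 0.2492 0.046 ] yaws [ 113.5 -126.6   -7. ] sides [np.float64(0.093), np.float64(0.092), np.float64(0.092)]

medium 311.5 [175.2 274.8] [0.484  0.3672 0.038 ] yaws [-92.8  27.2 142.1] sides [np.float64(0.082), np.float64(0.078), np.float64(0.074)]
medium 242.0 [214.6 223. ] [0.6226 0.2628 0.038 ] yaws [ 149.9 -131.7   16.1] sides [np.float64(0.091), np.float64(0.052), np.float64(0.106)]
```

Emit:
{"name": "move_arm", "arguments": {"moves": [{"x":0.9,"y":2.2,"z":-1,"spin":-7,"claw":5.5},{"x":0.9,"y":2.2,"z":-1,"spin":-7,"claw":5.5},{"x":0.9,"y":2.2,"z":-1,"spin":-7,"claw":5.5},{"x":0.9,"y":2.2,"z":-1,"spin":-7,"claw":5.5},{"x":0.9,"y":2.2,"z":-1,"spin":-7,"claw":5.5},{"x":1,"y":2.2,"z":-1,"spin":-7,"claw":5.5},{"x":1,"y":2.2,"z":-1,"spin":-7,"claw":5.5},{"x":0,"y":0,"z":-1,"spin":0,"claw":5.5},{"x":0,"y":0,"z":0,"spin":0,"claw":5.5}]}}

```text
clock: 7.1
ee_pos: [0.6229, 0.2462, 0.1177]
orientation: [0.001, 0.95, -0.311, -0.002]
ft_force: [-0.1, -0.3, -0.6]
finger_gap: 0.583
gripper_force: 0.0
```

```bash
python3 - <<'E'
from h import *
tool()
s=snap('side','s4'); crop(s,220,250,150,112,5,'c5')
E
```

```text
t 7.1 tcp [0.6229 0.2462 0.1177] theta -126.2 q1 q6 [ 14.2 140.4] gap 54.8 F [-0.1 -0.3 -0.6]
```

View pics/c5.png

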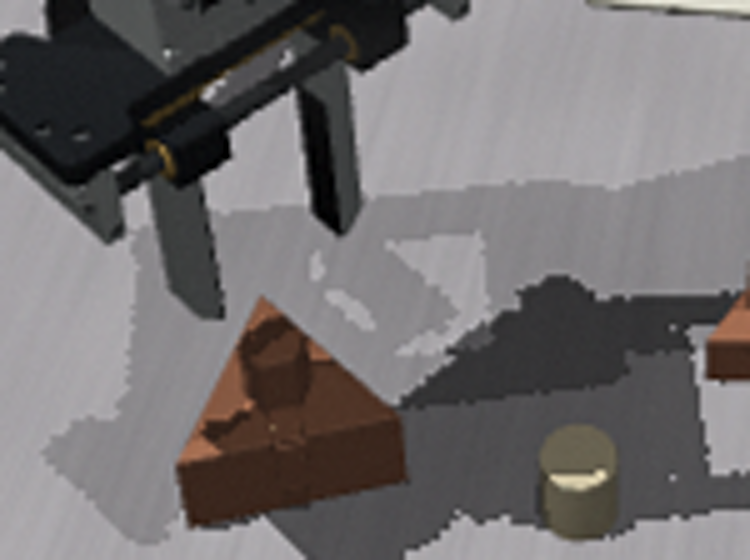

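The stem (crop 278,340) sits between the fingertips, 4 cm below them. Descend and grip.

Emit:
{"name": "move_arm", "arguments": {"moves": [{"x":0.2,"y":0.1,"z":-1.6,"spin":-0.8,"claw":5.5},{"x":0,"y":0,"z":-1.5,"spin":0,"claw":5.5},{"x":0,"y":0,"z":-1.5,"spin":0,"claw":5.5},{"x":0,"y":0,"z":-1,"spin":0,"claw":5.5},{"x":0,"y":0,"z":-1,"spin":0,"claw":5.5},{"x":0,"y":0,"z":0,"spin":0,"claw":5.5}]}}

```text
clock: 7.65
ee_pos: [0.6248, 0.2457, 0.0526]
orientation: [0.001, 0.947, -0.32, -0.001]
ft_force: [-0.3, -0.1, 0.2]
finger_gap: 0.587
gripper_force: 0.0
```

Emit:
{"name": "move_arm", "arguments": {"moves": [{"x":0,"y":0,"z":0,"spin":0,"claw":3},{"x":0,"y":0,"z":0,"spin":0,"claw":2.6},{"x":0,"y":0,"z":0,"spin":0,"claw":2},{"x":0,"y":0,"z":0,"spin":0,"claw":1.5},{"x":0,"y":0,"z":0,"spin":0,"claw":1},{"x":0,"y":0,"z":0,"spin":0,"claw":1},{"x":0,"y":0,"z":0,"spin":0,"claw":1},{"x":0,"y":0,"z":0,"spin":0,"claw":1}], "grip_force": 30}}

```text
clock: 8.32
ee_pos: [0.627, 0.2473, 0.0553]
orientation: [-0.001, 0.947, -0.32, 0.001]
ft_force: [0.5, 1.3, 1.9]
finger_gap: 0.258
gripper_force: 29.9
```

Gripped flats (24.3 mm). Lift and check, then carry to the lens.

Emit:
{"name": "move_arm", "arguments": {"moves": [{"x":0,"y":0,"z":0.5,"spin":0,"claw":1},{"x":0,"y":0,"z":1,"spin":0,"claw":1},{"x":0,"y":0,"z":1.5,"spin":0,"claw":1},{"x":0,"y":0,"z":2,"spin":0,"claw":1},{"x":0,"y":0,"z":2,"spin":0,"claw":1},{"x":0,"y":0,"z":2,"spin":0,"claw":1},{"x":0,"y":0,"z":2,"spin":0,"claw":1},{"x":0,"y":0,"z":2,"spin":0,"claw":1},{"x":0,"y":0,"z":1,"spin":0,"claw":1}]}}

```text
clock: 9.07
ee_pos: [0.627, 0.2471, 0.1976]
orientation: [-0.001, 0.947, -0.32, 0.001]
ft_force: [0.9, 0.3, -1.5]
finger_gap: 0.254
gripper_force: 29.9
```

```bash
python3 - <<'E'
from h import *
tool()
E
```

```text
t 9.07 tcp [0.627  0.2471 0.1976] theta -127.3 q1 q6 [ 14.2 141.5] gap 23.9 F [ 0.9  0.3 -1.5]
```

Emit:
{"name": "move_arm", "arguments": {"moves": [{"x":-0.2,"y":-0.5,"z":0,"spin":3,"claw":1},{"x":-0.3,"y":-0.9,"z":0,"spin":6,"claw":1},{"x":-0.3,"y":-0.9,"z":0,"spin":7,"claw":1},{"x":-0.3,"y":-0.9,"z":0,"spin":7,"claw":1},{"x":-0.3,"y":-0.9,"z":0,"spin":7,"claw":1},{"x":-0.3,"y":-0.9,"z":0,"spin":7,"claw":1},{"x":-0.3,"y":-0.9,"z":0,"spin":7,"claw":1},{"x":-0.3,"y":-0.9,"z":0,"spin":7,"claw":1},{"x":-0.3,"y":-0.9,"z":0,"spin":7,"claw":1},{"x":-0.3,"y":-0.9,"z":0,"spin":7,"claw":1}]}}

```text
clock: 9.9
ee_pos: [0.5962, 0.1603, 0.1936]
orientation: [-0.0, 0.97, 0.242, -0.001]
ft_force: [0.0, 0.3, -2.4]
finger_gap: 0.255
gripper_force: 29.9
```

Emit:
{"name": "move_arm", "arguments": {"moves": [{"x":-0.3,"y":-0.9,"z":0,"spin":7,"claw":1},{"x":-0.3,"y":-0.9,"z":0,"spin":7,"claw":1},{"x":-0.3,"y":-0.9,"z":0,"spin":7,"claw":1},{"x":-0.3,"y":-0.9,"z":0,"spin":7,"claw":1},{"x":-0.3,"y":-0.9,"z":0,"spin":7,"claw":1},{"x":-0.3,"y":-0.9,"z":0,"spin":7,"claw":1},{"x":-0.3,"y":-0.9,"z":0,"spin":7,"claw":1},{"x":-0.3,"y":-0.9,"z":0,"spin":7,"claw":1},{"x":-0.3,"y":-0.9,"z":0,"spin":7,"claw":1},{"x":-0.3,"y":-0.9,"z":0,"spin":7,"claw":1}]}}

```text
clock: 10.73
ee_pos: [0.5662, 0.0705, 0.1938]
orientation: [-0.001, 0.656, 0.755, -0.001]
ft_force: [-0.2, -0.2, -3.3]
finger_gap: 0.252
gripper_force: 29.9
```

Emit:
{"name": "move_arm", "arguments": {"moves": [{"x":-0.3,"y":-0.9,"z":0,"spin":7,"claw":1},{"x":-0.3,"y":-0.9,"z":0,"spin":7,"claw":1},{"x":-0.3,"y":-0.9,"z":0,"spin":7,"claw":1},{"x":-0.3,"y":-0.9,"z":0,"spin":7,"claw":1},{"x":-0.3,"y":-0.9,"z":0,"spin":7,"claw":1},{"x":-0.3,"y":-0.9,"z":0,"spin":7,"claw":1},{"x":-0.3,"y":-0.9,"z":0,"spin":7,"claw":1},{"x":-0.3,"y":-0.9,"z":0,"spin":7,"claw":1},{"x":-0.3,"y":-0.9,"z":0,"spin":7,"claw":1},{"x":-0.3,"y":-0.9,"z":0,"spin":7,"claw":1}]}}

```text
clock: 11.57
ee_pos: [0.5362, -0.0194, 0.1938]
orientation: [-0.001, 0.104, 0.995, 0.0]
ft_force: [-0.8, 0.9, -3.5]
finger_gap: 0.25
gripper_force: 29.9
```

```bash
python3 - <<'E'
from h import *
tool(); pieces(snap('top','t3'))
E
```

```text
t 11.57 tcp [ 0.5362 -0.0194  0.1938] theta 78.0 q1 q6 [-11.3 -89.3] gap 23.5 F [-0.8  0.9 -3.5]
small 197.5 [251.9 293.9] [0.4284 0.1636 0.03  ] yaws [ -26.7   97.5 -145.7] sides [np.float64(0.063), np.float64(0.067), np.float64(0.062)]
medium 310.5 [175.2 274.8] [0.484  0.3672 0.038 ] yaws [-92.8  27.2 142.1] sides [np.float64(0.082), np.float64(0.078), np.float64(0.074)]
```

Emit:
{"name": "move_arm", "arguments": {"moves": [{"x":0,"y":-0.5,"z":0,"spin":7,"claw":1},{"x":0,"y":-0.5,"z":0,"spin":7,"claw":1},{"x":0,"y":-0.5,"z":0,"spin":7,"claw":1},{"x":0,"y":-0.5,"z":0,"spin":7,"claw":1},{"x":0,"y":-0.5,"z":0,"spin":7,"claw":1},{"x":0,"y":-0.5,"z":0,"spin":7,"claw":1},{"x":0,"y":-0.5,"z":0,"spin":6,"claw":1},{"x":0,"y":-0.5,"z":0,"spin":4,"claw":1},{"x":0,"y":0,"z":0,"spin":0,"claw":1}]}}

```text
clock: 12.37
ee_pos: [0.5368, -0.0595, 0.194]
orientation: [-0.001, -0.338, 0.941, 0.0]
ft_force: [0.7, -1.0, -3.8]
finger_gap: 0.252
gripper_force: 29.9
```

Emit:
{"name": "move_arm", "arguments": {"moves": [{"x":0,"y":0,"z":0,"spin":0,"claw":1},{"x":0,"y":0,"z":0,"spin":0,"claw":1},{"x":0,"y":0,"z":0,"spin":0,"claw":1},{"x":0,"y":0,"z":0,"spin":0,"claw":1},{"x":0,"y":0,"z":0,"spin":0,"claw":1},{"x":0,"y":0,"z":0,"spin":0,"claw":1},{"x":0,"y":0,"z":0,"spin":0,"claw":1},{"x":0,"y":0,"z":0,"spin":0,"claw":1},{"x":0,"y":0,"z":0,"spin":0,"claw":1},{"x":0,"y":0,"z":0,"spin":0,"claw":1}]}}

```text
clock: 13.2
ee_pos: [0.5372, -0.0591, 0.1944]
orientation: [0.0, -0.339, 0.941, 0.0]
ft_force: [0.7, -0.2, -2.7]
finger_gap: 0.256
gripper_force: 29.9
```

```bash
python3 - <<'E'
from h import *
tool(); s=snap('side','s5'); crop(s,215,120,170,130,4.5,'c6')
print(proj('side',np.array([.536,-.06,.139])),proj('side',np.array([.536,-.06,.185])))
E
```

```text
t 13.2 tcp [ 0.5372 -0.0591  0.1944] theta 129.7 q1 q6 [ -15.5 -145.1] gap 24.0 F [ 0.7 -0.2 -2.7]
(np.float64(342.0194095897183), np.float64(205.50876513670437)) (np.float64(341.94979915887524), np.float64(189.3959484116944))
```

View pics/c6.png

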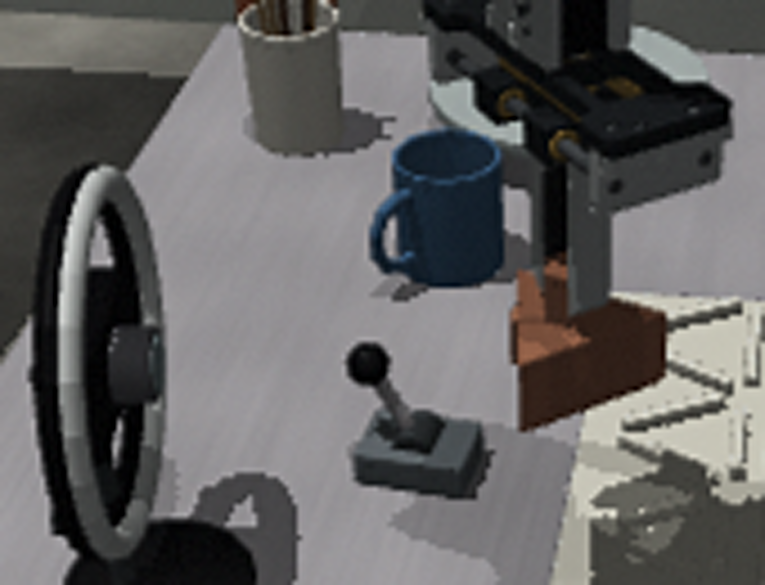

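The rib faces the lens and the piece is upright and level with it. Now the other two sides, turning clockwise.

Emit:
{"name": "move_arm", "arguments": {"moves": [{"x":0,"y":0,"z":0,"spin":-5,"claw":1},{"x":0,"y":0,"z":0,"spin":-7,"claw":1},{"x":0,"y":0,"z":0,"spin":-7,"claw":1},{"x":0,"y":0,"z":0,"spin":-7,"claw":1},{"x":0,"y":0,"z":0,"spin":-7,"claw":1},{"x":0,"y":0,"z":0,"spin":-7,"claw":1},{"x":0,"y":0,"z":0,"spin":-7,"claw":1},{"x":0,"y":0,"z":0,"spin":-7,"claw":1},{"x":0,"y":0,"z":0,"spin":-7,"claw":1},{"x":0,"y":0,"z":0,"spin":-7,"claw":1}]}}

```text
clock: 14.08
ee_pos: [0.5372, -0.0591, 0.1945]
orientation: [0.0, 0.248, 0.969, 0.0]
ft_force: [-0.0, -0.3, -4.2]
finger_gap: 0.253
gripper_force: 29.9
```

Emit:
{"name": "move_arm", "arguments": {"moves": [{"x":0,"y":0,"z":0,"spin":-7,"claw":1},{"x":0,"y":0,"z":0,"spin":-7,"claw":1},{"x":0,"y":0,"z":0,"spin":-7,"claw":1},{"x":0,"y":0,"z":0,"spin":-7,"claw":1},{"x":0,"y":0,"z":0,"spin":-7,"claw":1},{"x":0,"y":0,"z":0,"spin":-7,"claw":1},{"x":0,"y":0,"z":0,"spin":-6,"claw":1},{"x":0,"y":0,"z":0,"spin":-4,"claw":1},{"x":0,"y":0,"z":0,"spin":0,"claw":1},{"x":0,"y":0,"z":0,"spin":0,"claw":1}]}}

```text
clock: 14.92
ee_pos: [0.5372, -0.0591, 0.1944]
orientation: [-0.0, 0.644, 0.765, -0.0]
ft_force: [0.0, -0.2, -3.2]
finger_gap: 0.253
gripper_force: 29.9
```

Emit:
{"name": "move_arm", "arguments": {"moves": [{"x":0,"y":0,"z":0,"spin":0,"claw":1},{"x":0,"y":0,"z":0,"spin":0,"claw":1},{"x":0,"y":0,"z":0,"spin":0,"claw":1},{"x":0,"y":0,"z":0,"spin":0,"claw":1},{"x":0,"y":0,"z":0,"spin":0,"claw":1},{"x":0,"y":0,"z":0,"spin":0,"claw":1},{"x":0,"y":0,"z":0,"spin":0,"claw":1},{"x":0,"y":0,"z":0,"spin":0,"claw":1},{"x":0,"y":0,"z":0,"spin":0,"claw":1},{"x":0,"y":0,"z":0,"spin":0,"claw":1}]}}

```text
clock: 15.75
ee_pos: [0.5372, -0.0591, 0.1945]
orientation: [0.0, 0.645, 0.764, 0.0]
ft_force: [0.4, 0.1, -3.7]
finger_gap: 0.254
gripper_force: 29.9
```

Emit:
{"name": "move_arm", "arguments": {"moves": [{"x":0,"y":0,"z":0,"spin":-5,"claw":1},{"x":0,"y":0,"z":0,"spin":-7,"claw":1},{"x":0,"y":0,"z":0,"spin":-7,"claw":1},{"x":0,"y":0,"z":0,"spin":-7,"claw":1},{"x":0,"y":0,"z":0,"spin":-7,"claw":1},{"x":0,"y":0,"z":0,"spin":-7,"claw":1},{"x":0,"y":0,"z":0,"spin":-7,"claw":1},{"x":0,"y":0,"z":0,"spin":-7,"claw":1},{"x":0,"y":0,"z":0,"spin":-7,"claw":1},{"x":0,"y":0,"z":0,"spin":-7,"claw":1}]}}

```text
clock: 16.58
ee_pos: [0.5372, -0.0591, 0.1945]
orientation: [-0.0, 0.963, 0.27, 0.0]
ft_force: [-0.0, 0.5, -2.8]
finger_gap: 0.257
gripper_force: 29.9
```

Emit:
{"name": "move_arm", "arguments": {"moves": [{"x":0,"y":0,"z":0,"spin":-7,"claw":1},{"x":0,"y":0,"z":0,"spin":-7,"claw":1},{"x":0,"y":0,"z":0,"spin":-7,"claw":1},{"x":0,"y":0,"z":0,"spin":-7,"claw":1},{"x":0,"y":0,"z":0,"spin":-7,"claw":1},{"x":0,"y":0,"z":0,"spin":-7,"claw":1},{"x":0,"y":0,"z":0,"spin":-6,"claw":1},{"x":0,"y":0,"z":0,"spin":-4,"claw":1},{"x":0,"y":0,"z":0,"spin":0,"claw":1},{"x":0,"y":0,"z":0,"spin":0,"claw":1}]}}

```text
clock: 17.42
ee_pos: [0.5372, -0.0591, 0.1944]
orientation: [-0.0, 0.984, -0.176, -0.0]
ft_force: [-0.3, 0.4, -2.5]
finger_gap: 0.252
gripper_force: 29.9
```

Emit:
{"name": "move_arm", "arguments": {"moves": [{"x":0,"y":0,"z":0,"spin":0,"claw":1},{"x":0,"y":0,"z":0,"spin":0,"claw":1},{"x":0,"y":0,"z":0,"spin":0,"claw":1},{"x":0,"y":0,"z":0,"spin":0,"claw":1},{"x":0,"y":0,"z":0,"spin":0,"claw":1},{"x":0,"y":0,"z":0,"spin":0,"claw":1},{"x":0,"y":0,"z":0,"spin":0,"claw":1},{"x":0,"y":0,"z":0,"spin":0,"claw":1},{"x":0,"y":0,"z":0,"spin":0,"claw":1},{"x":0,"y":0,"z":0,"spin":0,"claw":1}]}}

```text
clock: 18.25
ee_pos: [0.5372, -0.059, 0.1944]
orientation: [-0.0, 0.984, -0.176, -0.0]
ft_force: [-0.7, -0.2, -2.7]
finger_gap: 0.252
gripper_force: 29.9
```

```bash
python3 - <<'E'
from h import *
tool()
s=cv2.imread('pics/side0.png'); t=cv2.imread('pics/top0.png')
k=6.2
A=cv2.resize(t[236:300,325:451],None,fx=k,fy=k,interpolation=cv2.INTER_CUBIC); cv2.imwrite('pics/c7.png',A); print(A.shape)
E
```

```text
t 18.25 tcp [ 0.5372 -0.059   0.1944] theta -110.3 q1 q6 [-15.5  94.9] gap 23.7 F [-0.7 -0.2 -2.7]
(397, 781, 3)
```

View pics/c7.png

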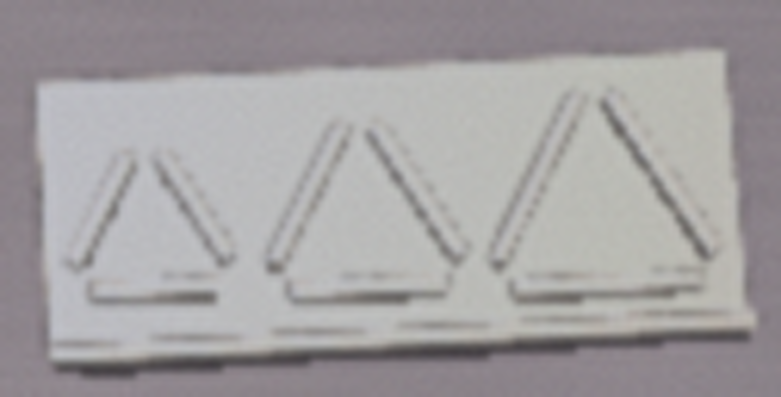

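The setter crop shows the rails clearly. Large pocket: lower rail top edges at rows ~272–290, outer rail ends at (497,265) and (714,258). Convert these to pocket centres.

```bash
python3 - <<'E'
from h import *
f=lambda x,y,z:onz('top',325+(x+.5)/6.2-.5,236+(y+.5)/6.2-.5,z)
w=np.radians(1.6); ex=np.array([np.cos(w),np.sin(w)]); ey=np.array([-np.sin(w),np.cos(w)])
F={'large':((497,265),(714,258),(608,270),(608,289),28,-92),'medium':((272,268),(463,260),(367,274),(367,291),23.9,13),'small':((75,267),(230,263),(153,276),(153,292),19.9,108)}
for k,(a,b,i,o,d,sy) in F.items():
    A,B=f(*a,.016)[:2],f(*b,.016)[:2]; m=(A+B)/2
    I,O=f(*i,.016)[:2],f(*o,.016)[:2]
    px=(I@ex+d/1000+O@ex+(d+8)/1000)/2; py=m@ey
    p=px*ex+py*ey; print(k,p.round(4),'I,O',(I@ex+d/1000).round(4),(O@ex+d/1000+.008).round(4),'pred',(np.array([.4905,-.2083])+ey*sy/1000).round(4))
for c in((38,83),(723,52)): print(f(*c,.006).round(4))
print(f(52,365,0).round(4),f(755,328,0).round(4),f(50,346,.02).round(4),f(752,312,.02).round(4))
E
```

```text
large [ 0.4855 -0.2974] I,O 0.4772 0.4769 pred [ 0.4931 -0.3003]
medium [ 0.4827 -0.1929] I,O 0.4769 0.4775 pred [ 0.4901 -0.1953]
small [ 0.4804 -0.0987] I,O 0.4769 0.4779 pred [ 0.4875 -0.1003]
[ 0.548  -0.0515  0.006 ]
[ 0.5546 -0.3578  0.006 ]
[ 0.4231 -0.0543  0.    ] [ 0.4317 -0.3659  0.    ] [ 0.4303 -0.053   0.02  ] [ 0.4375 -0.3601  0.02  ]
```

```bash
python3 - <<'E'
from h import *
g=cv2.cvtColor(cv2.imread('pics/top0.png'),cv2.COLOR_BGR2GRAY).astype(np.float32)
w=np.radians(1.6); ex=np.array([np.cos(w),np.sin(w)]); ey=np.array([-np.sin(w),np.cos(w)])
def samp(P): 
    uv=np.array([proj('top',np.array([*p,.012])) for p in P],np.float32)
    return cv2.remap(g,uv[None,:,0].copy(),uv[None,:,1].copy(),1)[0]
O=np.array([.4925,-.2055])
# profile along setter x, averaged over |y-yp|<20
for k,sy,h in(('large',-92,30),('medium',13,22),('small',108,16)):
    xs=np.arange(-70,-10,2)
    print(k,[(int(x),int(np.mean(samp([O+ex*x/1000+ey*(sy+d)/1000 for d in range(-h,h+1,2)])))) for x in xs])
print('top edge',[(int(x),int(np.mean(samp([O+ex*x/1000+ey*y/1000 for y in range(-130,131,10)])))) for x in range(50,72,2)])
# slanted rails: profile along normals at +-60deg, rail centre distance
for k,sy,d0,h in(('large',-92,28,22),('medium',13,23.9,18),('small',108,19.9,13)):
  for s in(60,-60):
    a=np.radians(s); n=np.cos(a)*ex+np.sin(a)*ey; tt=-np.sin(a)*ex+np.cos(a)*ey; c=O+ex*-.007+ey*sy/1000
    print(k,s,d0,[(int(r),int(np.mean(samp([c+n*r/1000+tt*q/1000 for q in range(-h,h+1,2)])))) for r in range(14,46,2)])
E
```

```text
large [(-70, 92), (-68, 86), (-66, 113), (-64, 155), (-62, 177), (-60, 174), (-58, 163), (-56, 169), (-54, 180), (-52, 174), (-50, 148), (-48, 130), (-46, 146), (-44, 174), (-42, 181), (-40, 177), (-38, 173), (-36, 180), (-34, 184), (-32, 185), (-30, 185), (-28, 185), (-26, 185), (-24, 185), (-22, 185), (-20, 185), (-18, 185), (-16, 185), (-14, 185), (-12, 183)]
medium [(-70, 92), (-68, 86), (-66, 110), (-64, 153), (-62, 178), (-60, 178), (-58, 169), (-56, 173), (-54, 183), (-52, 187), (-50, 186), (-48, 175), (-46, 147), (-44, 125), (-42, 139), (-40, 172), (-38, 183), (-36, 181), (-34, 176), (-32, 181), (-30, 185), (-28, 187), (-26, 186), (-24, 186), (-22, 186), (-20, 186), (-18, 186), (-16, 186), (-14, 186), (-12, 186)]
small [(-70, 84), (-68, 82), (-66, 107), (-64, 148), (-62, 179), (-60, 182), (-58, 174), (-56, 171), (-54, 181), (-52, 186), (-50, 188), (-48, 188), (-46, 188), (-44, 180), (-42, 161), (-40, 135), (-38, 145), (-36, 171), (-34, 185), (-32, 184), (-30, 180), (-28, 182), (-26, 185), (-24, 188), (-22, 187), (-20, 187), (-18, 187), (-16, 187), (-14, 187), (-12, 187)]
top edge [(50, 186), (52, 187), (54, 186), (56, 179), (58, 161), (60, 139), (62, 131), (64, 130), (66, 132), (68, 132), (70, 132)]
large 60 28 [(14, 185), (16, 185), (18, 186), (20, 186), (22, 180), (24, 167), (26, 164), (28, 176), (30, 178), (32, 165), (34, 157), (36, 171), (38, 183), (40, 186), (42, 186), (44, 186)]Traceback (most recent call last):
  File "<stdin>", line 17, in <module>
  File "<stdin>", line 5, in samp
  File "h.py", line 14, in proj
    c,f=cal(n); p=c['R']@X+c['t']; return f*p[0]/p[2]+c['cx'],f*p[1]/p[2]+c['cy']
        ~~~^^^
  File "h.py", line 4, in cal
    c=cams.get_calibration(n); return c,240/np.tan(np.radians(c['vfov']/2))
ValueError: time passes only in moves, steps and waits
```

```bash
sed -i 's/^def cal(n):/import functools\n@functools.lru_cache(None)\ndef cal(n):/' h.py; python3 - <<'E'
from h import *
g=cv2.cvtColor(cv2.imread('pics/top0.png'),cv2.COLOR_BGR2GRAY).astype(np.float32)
w=np.radians(1.6); ex=np.array([np.cos(w),np.sin(w)]); ey=np.array([-np.sin(w),np.cos(w)])
def samp(P): 
    uv=np.array([proj('top',np.array([*p,.014])) for p in P],np.float32)
    return cv2.remap(g,uv[None,:,0].copy(),uv[None,:,1].copy(),1)[0]
O=np.array([.4925,-.2055])
for k,sy,d0,h in(('large',-92,28,22),('medium',13,23.9,18),('small',108,19.9,13)):
  for s in(60,-60):
    a=np.radians(s); n=np.cos(a)*ex+np.sin(a)*ey; tt=-np.sin(a)*ex+np.cos(a)*ey; c=O+ex*-.0098+ey*sy/1000
    print(k,s,'expect dips',d0,d0+8,[(int(r),int(np.mean(samp([c+n*r/1000+tt*q/1000 for q in range(-h,h+1,2)])))) for r in np.arange(d0-8,d0+16,1.5)])
E
```

```text
large 60 expect dips 28 36 [(20, 186), (21, 186), (23, 183), (24, 175), (26, 165), (27, 164), (29, 173), (30, 179), (32, 177), (33, 166), (35, 157), (36, 161), (38, 174), (39, 182), (41, 186), (42, 186)]
large -60 expect dips 28 36 [(20, 186), (21, 183), (23, 173), (24, 152), (26, 132), (27, 131), (29, 151), (30, 172), (32, 182), (33, 181), (35, 178), (36, 177), (38, 179), (39, 182), (41, 184), (42, 184)]
medium 60 expect dips 23.9 31.9 [(15, 187), (17, 187), (18, 183), (20, 174), (21, 163), (23, 161), (24, 171), (26, 180), (27, 181), (29, 174), (30, 165), (32, 168), (33, 177), (35, 184), (36, 187), (38, 187)]
medium -60 expect dips 23.9 31.9 [(15, 187), (17, 186), (18, 180), (20, 166), (21, 147), (23, 141), (24, 156), (26, 174), (27, 183), (29, 182), (30, 177), (32, 175), (33, 178), (35, 182), (36, 185), (38, 186)]
small 60 expect dips 19.9 27.9 [(11, 188), (13, 186), (14, 178), (16, 162), (17, 147), (19, 148), (20, 166), (22, 181), (23, 185), (25, 182), (26, 178), (28, 178), (29, 182), (31, 186), (32, 187), (34, 187)]
small -60 expect dips 19.9 27.9 [(11, 188), (13, 188), (14, 184), (16, 173), (17, 157), (19, 148), (20, 157), (22, 173), (23, 183), (25, 182), (26, 177), (28, 174), (29, 178), (31, 183), (32, 186), (34, 187)]
```

Pocket centres from the rail profiles (consistent to about 1 mm): large (0.4848, -0.2983), medium (0.4818, -0.1933), small (0.4792, -0.0983). Moving above the large pocket.

Emit:
{"name": "move_arm", "arguments": {"moves": [{"x":-0.5,"y":-2.0,"z":0,"spin":5,"claw":1},{"x":-0.5,"y":-2.5,"z":0,"spin":5,"claw":1},{"x":-0.5,"y":-2.5,"z":0,"spin":5,"claw":1},{"x":-0.5,"y":-2.5,"z":0,"spin":5,"claw":1},{"x":-0.5,"y":-2.5,"z":0,"spin":5,"claw":1},{"x":-0.5,"y":-2.5,"z":0,"spin":5,"claw":1},{"x":-0.5,"y":-2.5,"z":0,"spin":6,"claw":1},{"x":-0.5,"y":-2.5,"z":-2,"spin":6,"claw":1},{"x":-0.6,"y":-2.5,"z":-2,"spin":6,"claw":1},{"x":-0.6,"y":-1.9,"z":-2,"spin":4,"claw":1}]}}

```text
clock: 19.08
ee_pos: [0.4853, -0.3006, 0.1345]
orientation: [0.001, 0.962, 0.275, 0.001]
ft_force: [0.8, -0.1, -2.9]
finger_gap: 0.25
gripper_force: 29.9
```

Emit:
{"name": "move_arm", "arguments": {"moves": [{"x":0,"y":0,"z":-1.5,"spin":0,"claw":1},{"x":0,"y":0,"z":-1,"spin":0,"claw":1},{"x":0,"y":0,"z":0,"spin":0,"claw":1}]}}

```text
clock: 19.33
ee_pos: [0.4834, -0.2967, 0.1065]
orientation: [-0.003, 0.962, 0.272, -0.002]
ft_force: [-0.1, 0.4, -2.6]
finger_gap: 0.253
gripper_force: 29.9
```

```bash
python3 - <<'E'
from h import *
tool()
s=snap('side','s6'); t=snap('top','t6')
cv2.imwrite('pics/c8.png',np.hstack([cv2.resize(s[150:260,330:430],(400,440),interpolation=2),cv2.resize(t[220:320,350:450],(400,440),interpolation=2)]))
E
```

```text
t 19.33 tcp [ 0.4834 -0.2967  0.1065] theta -58.4 q1 q6 [-40.3  18.1] gap 23.8 F [-0.1  0.4 -2.6]
```

View pics/c8.png

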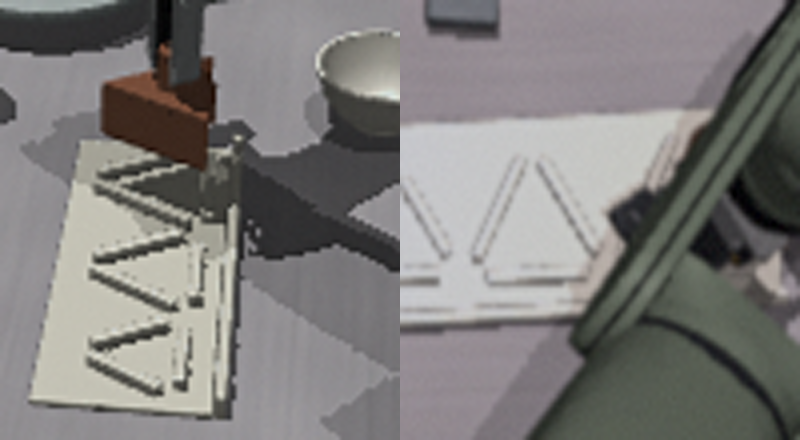

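Piece hovers over the pocket with its apex at +x, as it should. I'll check its offset from the side view using the bottom corners (103,131) and (208,166) in the crop.

```bash
python3 - <<'E'
from h import *
w=np.radians(1.6); ex=np.array([np.cos(w),np.sin(w)]); ey=np.array([-np.sin(w),np.cos(w)])
z=.051
f=lambda x,y,z:onz('side',330+(x+.5)/4-.5,150+(y+.5)/4.0-.5,z)[:2]
A,B=f(103,131,z),f(208,167,z); A2,B2=f(103,87,z+.046),f(214,119,z+.046)
print('c from A',A-.052*ex,'from B',B+.026*ex-.045*ey,np.linalg.norm(A-B)); print('top',A2-.052*ex,B2+.026*ex-.045*ey)
print(proj('side',np.array([.4848,-.2983,.006])))
E
```

```text
c from A [ 0.48106097 -0.30490146] from B [ 0.48018251 -0.31087916] 0.08816435292082117
top [ 0.48000781 -0.29077069] [ 0.47776381 -0.30183723]
(np.float64(370.971412243244), np.float64(197.29783727954427))
```

Emit:
{"name": "move_arm", "arguments": {"moves": [{"x":0.2,"y":-0.2,"z":-1,"spin":0,"claw":1},{"x":0,"y":0,"z":-1,"spin":0,"claw":1},{"x":0,"y":0,"z":-0.8,"spin":0,"claw":1},{"x":0,"y":0,"z":-0.4,"spin":0,"claw":1},{"x":0,"y":0,"z":-0.3,"spin":0,"claw":1},{"x":0,"y":0,"z":-0.3,"spin":0,"claw":1},{"x":0,"y":0,"z":0,"spin":0,"claw":1},{"x":0,"y":0,"z":0,"spin":0,"claw":1}]}}

```text
clock: 20.1
ee_pos: [0.4872, -0.3001, 0.0714]
orientation: [-0.0, 0.962, 0.273, -0.0]
ft_force: [-0.7, -0.1, -2.3]
finger_gap: 0.247
gripper_force: 29.9
```

Emit:
{"name": "move_arm", "arguments": {"moves": [{"x":-0.2,"y":0.2,"z":0,"spin":0,"claw":1},{"x":0,"y":0,"z":-0.2,"spin":0,"claw":1},{"x":0,"y":0,"z":-0.2,"spin":0,"claw":1},{"x":0,"y":0,"z":0,"spin":0,"claw":1},{"x":0,"y":0,"z":0,"spin":0,"claw":1}]}}

```text
clock: 20.52
ee_pos: [0.4851, -0.298, 0.0673]
orientation: [-0.0, 0.962, 0.273, -0.0]
ft_force: [0.2, 0.3, -2.8]
finger_gap: 0.255
gripper_force: 29.9
```

No contact, so it's going in. Continue down.

Emit:
{"name": "move_arm", "arguments": {"moves": [{"x":0,"y":0,"z":-0.2,"spin":0,"claw":1},{"x":0,"y":0,"z":-0.2,"spin":0,"claw":1},{"x":0,"y":0,"z":0,"spin":0,"claw":1},{"x":0,"y":0,"z":0,"spin":0,"claw":1}]}}

```text
clock: 20.85
ee_pos: [0.485, -0.2979, 0.0632]
orientation: [-0.0, 0.962, 0.273, -0.0]
ft_force: [0.0, 0.1, -2.5]
finger_gap: 0.252
gripper_force: 29.9
```

Emit:
{"name": "move_arm", "arguments": {"moves": [{"x":0,"y":0,"z":-0.2,"spin":0,"claw":1},{"x":0,"y":0,"z":0,"spin":0,"claw":1},{"x":0,"y":0,"z":0,"spin":0,"claw":1}]}}

```text
clock: 21.1
ee_pos: [0.4852, -0.2981, 0.0614]
orientation: [-0.0, 0.962, 0.273, -0.0]
ft_force: [-1.1, -0.4, -1.7]
finger_gap: 0.253
gripper_force: 29.9
```

Emit:
{"name": "move_arm", "arguments": {"moves": [{"x":0,"y":0,"z":-0.1,"spin":0,"claw":1},{"x":0,"y":0,"z":0,"spin":0,"claw":1},{"x":0,"y":0,"z":0,"spin":0,"claw":1}]}}

```text
clock: 21.35
ee_pos: [0.4852, -0.2981, 0.0612]
orientation: [0.0, 0.962, 0.273, -0.0]
ft_force: [-2.3, 1.8, 4.9]
finger_gap: 0.252
gripper_force: 29.9
```

Emit:
{"name": "move_arm", "arguments": {"moves": [{"x":0,"y":0,"z":-0.1,"spin":0,"claw":1},{"x":0,"y":0,"z":0,"spin":0,"claw":1},{"x":0,"y":0,"z":0,"spin":0,"claw":1}]}}

```text
clock: 21.6
ee_pos: [0.4853, -0.2981, 0.0612]
orientation: [0.0, 0.962, 0.273, -0.0]
ft_force: [-4.5, 2.8, 9.7]
finger_gap: 0.255
gripper_force: 29.9
```

The large piece is on the pocket floor (z stopped, 10 N). Release, rise, and travel to the medium piece.

Emit:
{"name": "move_arm", "arguments": {"moves": [{"x":0,"y":0,"z":0.2,"spin":0,"claw":1},{"x":0,"y":0,"z":0,"spin":0,"claw":3},{"x":0,"y":0,"z":0,"spin":0,"claw":5},{"x":0,"y":0,"z":0,"spin":0,"claw":5},{"x":0,"y":0,"z":0,"spin":0,"claw":5},{"x":0,"y":0,"z":1,"spin":0,"claw":5},{"x":0,"y":0,"z":2,"spin":0,"claw":5.5},{"x":0,"y":0,"z":4,"spin":0,"claw":5.5},{"x":0,"y":0,"z":4,"spin":0,"claw":5.5},{"x":0,"y":0,"z":3,"spin":0,"claw":5.5}]}}

```text
clock: 22.43
ee_pos: [0.4861, -0.2987, 0.2054]
orientation: [0.002, 0.962, 0.273, 0.001]
ft_force: [0.6, -0.5, 0.4]
finger_gap: 0.583
gripper_force: 0.0
```

Emit:
{"name": "move_arm", "arguments": {"moves": [{"x":0,"y":3.5,"z":0,"spin":-2,"claw":5.5},{"x":0,"y":3.5,"z":0,"spin":-2,"claw":5.5},{"x":0,"y":3.5,"z":0,"spin":-2,"claw":5.5},{"x":0,"y":3.5,"z":0,"spin":-2,"claw":5.5},{"x":0,"y":3.5,"z":0,"spin":-2,"claw":5.5},{"x":0,"y":3.5,"z":0,"spin":-2,"claw":5.5},{"x":0,"y":3.5,"z":0,"spin":-2,"claw":5.5},{"x":0,"y":3.5,"z":0,"spin":-2,"claw":5.5},{"x":0,"y":3.5,"z":0,"spin":-2,"claw":5.5},{"x":0,"y":3.5,"z":0,"spin":-2,"claw":5.5}]}}

```text
clock: 23.27
ee_pos: [0.4851, 0.0536, 0.2024]
orientation: [0.0, 0.995, 0.101, 0.001]
ft_force: [0.8, 0.4, 0.2]
finger_gap: 0.585
gripper_force: 0.0
```

```bash
python3 - <<'E'
from h import *
tool(); t=snap('top','t7'); pieces(t); s=snap('side','s7')
cv2.imwrite('pics/c9.png',np.hstack([cv2.resize(s[160:260,330:405],(300,400),interpolation=2),cv2.resize(t[225:305,350:450],(400,400),interpolation=2)]))
E
```

```text
t 23.27 tcp [0.4851 0.0536 0.2024] theta -78.4 q1 q6 [-3.9 74.6] gap 55.0 F [0.8 0.4 0.2]
medium 309.5 [161. 274.] [0.487  0.4051 0.038 ] yaws [ 25.3 145.  -93.6] sides [np.float64(0.076), np.float64(0.077), np.float64(0.078)]
large 481.0 [424.  269.6] [ 0.4808 -0.2978  0.046 ] yaws [  63.  -177.5  -57.1] sides [np.float64(0.097), np.float64(0.097), np.float64(0.097)]
```

View pics/c9.png

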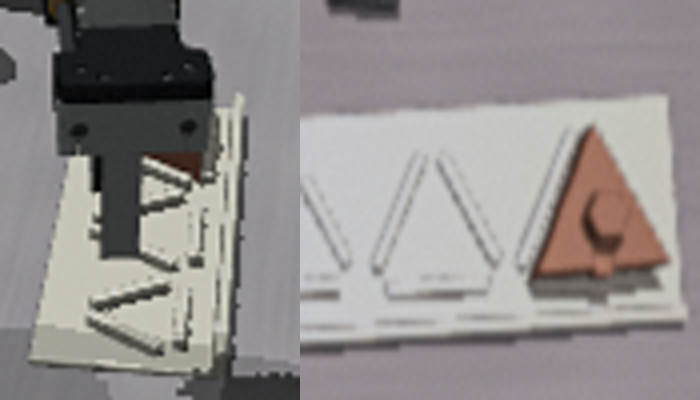

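The large piece is home with its rib to the lip. The medium piece was knocked and now sits at about (0.488, 0.4035), yaw 145°. Go there.

Emit:
{"name": "move_arm", "arguments": {"moves": [{"x":0,"y":3.5,"z":0,"spin":-1.7,"claw":5.5},{"x":0,"y":3.5,"z":0,"spin":-1.7,"claw":5.5},{"x":0,"y":3.5,"z":0,"spin":-1.7,"claw":5.5},{"x":0,"y":3.5,"z":0,"spin":-1.7,"claw":5.5},{"x":0,"y":3.5,"z":0,"spin":-1.7,"claw":5.5},{"x":0,"y":3.5,"z":0,"spin":-1.7,"claw":5.5},{"x":0.1,"y":3.5,"z":0,"spin":-1.7,"claw":5.5},{"x":0.1,"y":3.5,"z":-1,"spin":-1.7,"claw":5.5},{"x":0.1,"y":3.5,"z":-2,"spin":-1.6,"claw":5.5},{"x":0,"y":3.5,"z":-2,"spin":-1.6,"claw":5.5}]}}

```text
clock: 24.2
ee_pos: [0.4899, 0.4035, 0.1528]
orientation: [-0.001, 0.999, -0.046, 0.002]
ft_force: [0.3, 0.4, 0.2]
finger_gap: 0.583
gripper_force: 0.0
```

Emit:
{"name": "move_arm", "arguments": {"moves": [{"x":0,"y":0,"z":-2,"spin":0,"claw":5.5},{"x":0,"y":0,"z":-1.5,"spin":0,"claw":5.5},{"x":0,"y":0,"z":0,"spin":0,"claw":5.5},{"x":0,"y":0,"z":0,"spin":0,"claw":5.5},{"x":0,"y":0,"z":0,"spin":0,"claw":5.5}]}}

```text
clock: 24.62
ee_pos: [0.4895, 0.4017, 0.1179]
orientation: [-0.001, 0.999, -0.045, 0.001]
ft_force: [-0.2, -0.1, 0.1]
finger_gap: 0.583
gripper_force: 0.0
```

```bash
python3 - <<'E'
from h import *
tool(); t=snap('top','t8'); pieces(t); s=snap('side','s8')
cv2.imwrite('pics/c10.png',np.hstack([cv2.resize(s[335:435,270:370],(400,400),interpolation=2),cv2.resize(t[230:310,130:210],(400,400),interpolation=2)]))
E
```

```text
t 24.62 tcp [0.4895 0.4017 0.1179] theta -95.2 q1 q6 [ 31.6 126.7] gap 54.8 F [-0.2 -0.1  0.1]
small 197.0 [251.8 293.9] [0.4285 0.1638 0.03  ] yaws [ -25.6   98.  -145.5] sides [np.float64(0.064), np.float64(0.066), np.float64(0.061)]
large 480.5 [424.  269.6] [ 0.4808 -0.2978  0.046 ] yaws [  63.  -177.5  -57.1] sides [np.float64(0.097), np.float64(0.097), np.float64(0.097)]
```

View pics/c10.png

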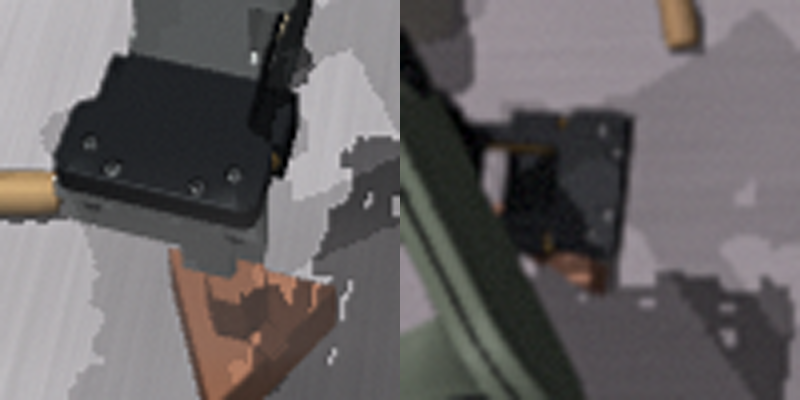

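The fingers straddle the medium stem, with one finger in front of it in the side view. Descend and grip.

Emit:
{"name": "move_arm", "arguments": {"moves": [{"x":-0.1,"y":0.2,"z":-2,"spin":0,"claw":5.5},{"x":0,"y":0,"z":-2,"spin":0,"claw":5.5},{"x":0,"y":0,"z":-1.5,"spin":0,"claw":5.5},{"x":0,"y":0,"z":-1,"spin":0,"claw":5.5},{"x":0,"y":0,"z":-0.8,"spin":0,"claw":5.5},{"x":0,"y":0,"z":0,"spin":0,"claw":5.5},{"x":0,"y":0,"z":0,"spin":0,"claw":5.5}]}}

```text
clock: 25.3
ee_pos: [0.4877, 0.404, 0.044]
orientation: [-0.0, 0.999, -0.045, 0.0]
ft_force: [0.3, -0.1, 0.6]
finger_gap: 0.583
gripper_force: 0.0
```

Emit:
{"name": "move_arm", "arguments": {"moves": [{"x":0,"y":0,"z":0,"spin":0,"claw":3.5},{"x":0,"y":0,"z":0,"spin":0,"claw":3},{"x":0,"y":0,"z":0,"spin":0,"claw":2.5},{"x":0,"y":0,"z":0,"spin":0,"claw":2},{"x":0,"y":0,"z":0,"spin":0,"claw":1.5},{"x":0,"y":0,"z":0,"spin":0,"claw":1},{"x":0,"y":0,"z":0,"spin":0,"claw":1},{"x":0,"y":0,"z":0,"spin":0,"claw":1}], "grip_force": 30}}

```text
clock: 25.97
ee_pos: [0.4875, 0.4044, 0.0439]
orientation: [-0.0, 0.999, -0.045, 0.0]
ft_force: [1.3, 0.8, 0.8]
finger_gap: 0.255
gripper_force: 29.9
```

Emit:
{"name": "move_arm", "arguments": {"moves": [{"x":0,"y":0,"z":0.5,"spin":0,"claw":1},{"x":0,"y":0,"z":1.5,"spin":0,"claw":1},{"x":0,"y":0,"z":2,"spin":0,"claw":1},{"x":0,"y":0,"z":2.5,"spin":0,"claw":1},{"x":0,"y":0,"z":2.5,"spin":0,"claw":1},{"x":0,"y":0,"z":2.5,"spin":0,"claw":1},{"x":0,"y":0,"z":2,"spin":0,"claw":1},{"x":0,"y":-0.5,"z":1,"spin":4,"claw":1},{"x":0.2,"y":-1,"z":0,"spin":7,"claw":1},{"x":0.2,"y":-1.5,"z":0,"spin":7,"claw":1}]}}

```text
clock: 26.8
ee_pos: [0.4912, 0.3743, 0.1894]
orientation: [-0.0, 0.993, 0.116, 0.001]
ft_force: [-0.9, 0.3, -2.2]
finger_gap: 0.255
gripper_force: 29.9
```

Emit:
{"name": "move_arm", "arguments": {"moves": [{"x":0.2,"y":-1.5,"z":0,"spin":7,"claw":1},{"x":0.2,"y":-1.5,"z":0,"spin":7,"claw":1},{"x":0.2,"y":-1.5,"z":0,"spin":7,"claw":1},{"x":0.2,"y":-1.5,"z":0,"spin":7,"claw":1},{"x":0.2,"y":-1.5,"z":0,"spin":7,"claw":1},{"x":0.2,"y":-1.5,"z":0,"spin":7,"claw":1},{"x":0.2,"y":-1.5,"z":0,"spin":7,"claw":1},{"x":0.2,"y":-1.5,"z":0,"spin":7,"claw":1},{"x":0.2,"y":-1.5,"z":0,"spin":7,"claw":1},{"x":0.2,"y":-1.5,"z":0,"spin":7,"claw":1}]}}

```text
clock: 27.63
ee_pos: [0.5103, 0.2227, 0.1877]
orientation: [-0.0, 0.748, 0.664, -0.001]
ft_force: [-0.4, -0.0, -2.4]
finger_gap: 0.255
gripper_force: 29.9
```

Emit:
{"name": "move_arm", "arguments": {"moves": [{"x":0.2,"y":-1.5,"z":0,"spin":7,"claw":1},{"x":0.2,"y":-1.5,"z":0,"spin":7,"claw":1},{"x":0.2,"y":-1.5,"z":0,"spin":7,"claw":1},{"x":0.2,"y":-1.5,"z":0,"spin":7,"claw":1},{"x":0.2,"y":-1.5,"z":0,"spin":7,"claw":1},{"x":0.2,"y":-1.5,"z":0,"spin":7,"claw":1},{"x":0.2,"y":-1.5,"z":0,"spin":7,"claw":1},{"x":0.2,"y":-1.5,"z":0,"spin":7,"claw":1},{"x":0.2,"y":-1.5,"z":0,"spin":7,"claw":1},{"x":0.2,"y":-1.5,"z":0,"spin":7,"claw":1}]}}

```text
clock: 28.47
ee_pos: [0.5302, 0.073, 0.1878]
orientation: [-0.001, 0.232, 0.973, -0.0]
ft_force: [-0.0, 0.9, -2.5]
finger_gap: 0.253
gripper_force: 29.9
```

Emit:
{"name": "move_arm", "arguments": {"moves": [{"x":0.2,"y":-1.5,"z":0,"spin":7,"claw":1},{"x":0.2,"y":-1.5,"z":0,"spin":7,"claw":1},{"x":0.2,"y":-1.5,"z":0,"spin":7,"claw":1},{"x":0.2,"y":-1.5,"z":0,"spin":7,"claw":1},{"x":0,"y":-1.5,"z":0,"spin":7,"claw":1},{"x":0,"y":-1.5,"z":0,"spin":7,"claw":1},{"x":0,"y":-1.5,"z":0,"spin":7,"claw":1},{"x":0,"y":-1.5,"z":0,"spin":7,"claw":1},{"x":0,"y":-1,"z":0,"spin":7,"claw":1},{"x":0,"y":0,"z":0,"spin":4,"claw":1}]}}

```text
clock: 29.3
ee_pos: [0.5383, -0.0582, 0.1878]
orientation: [-0.001, -0.342, 0.94, -0.0]
ft_force: [0.3, 0.5, -2.1]
finger_gap: 0.253
gripper_force: 29.9
```

```bash
python3 - <<'E'
from h import *
tool(); pieces(snap('top','t9'))
E
```

```text
t 29.3 tcp [ 0.5383 -0.0582  0.1878] theta 130.0 q1 q6 [ -15.3 -145.3] gap 23.8 F [ 0.3  0.5 -2.1]
small 197.5 [251.8 293.9] [0.4285 0.1638 0.03  ] yaws [ -25.6   98.  -145.5] sides [np.float64(0.064), np.float64(0.066), np.float64(0.061)]
large 479.0 [423.9 269.5] [ 0.4811 -0.2977  0.046 ] yaws [  62.1 -177.3  -56.9] sides [np.float64(0.096), np.float64(0.097), np.float64(0.097)]
```

Emit:
{"name": "move_arm", "arguments": {"moves": [{"x":0,"y":0,"z":0,"spin":0,"claw":1},{"x":0,"y":0,"z":0,"spin":0,"claw":1},{"x":0,"y":0,"z":0,"spin":0,"claw":1},{"x":0,"y":0,"z":0,"spin":0,"claw":1},{"x":0,"y":0,"z":0,"spin":0,"claw":1},{"x":0,"y":0,"z":0,"spin":0,"claw":1},{"x":0,"y":0,"z":0,"spin":0,"claw":1},{"x":0,"y":0,"z":0,"spin":0,"claw":1},{"x":0,"y":0,"z":0,"spin":0,"claw":1},{"x":0,"y":0,"z":0,"spin":0,"claw":1}]}}

```text
clock: 30.18
ee_pos: [0.5392, -0.056, 0.1885]
orientation: [-0.0, -0.341, 0.94, 0.0]
ft_force: [0.4, 0.0, -1.9]
finger_gap: 0.248
gripper_force: 29.9
```

Emit:
{"name": "move_arm", "arguments": {"moves": [{"x":0,"y":0,"z":0,"spin":0,"claw":1},{"x":0,"y":0,"z":0,"spin":0,"claw":1},{"x":0,"y":0,"z":0,"spin":-6,"claw":1},{"x":0,"y":0,"z":0,"spin":-7,"claw":1},{"x":0,"y":0,"z":0,"spin":-7,"claw":1},{"x":0,"y":0,"z":0,"spin":-7,"claw":1},{"x":0,"y":0,"z":0,"spin":-7,"claw":1},{"x":0,"y":0,"z":0,"spin":-7,"claw":1},{"x":0,"y":0,"z":0,"spin":-7,"claw":1},{"x":0,"y":0,"z":0,"spin":-7,"claw":1}]}}

```text
clock: 31.02
ee_pos: [0.5392, -0.0561, 0.1884]
orientation: [-0.0, 0.135, 0.991, 0.0]
ft_force: [0.0, 0.1, -2.5]
finger_gap: 0.255
gripper_force: 29.9
```

Emit:
{"name": "move_arm", "arguments": {"moves": [{"x":0,"y":0,"z":0,"spin":-7,"claw":1},{"x":0,"y":0,"z":0,"spin":-7,"claw":1},{"x":0,"y":0,"z":0,"spin":-7,"claw":1},{"x":0,"y":0,"z":0,"spin":-7,"claw":1},{"x":0,"y":0,"z":0,"spin":-7,"claw":1},{"x":0,"y":0,"z":0,"spin":-7,"claw":1},{"x":0,"y":0,"z":0,"spin":-7,"claw":1},{"x":0,"y":0,"z":0,"spin":-7,"claw":1},{"x":0,"y":0,"z":0,"spin":-6,"claw":1},{"x":0,"y":0,"z":0,"spin":-3,"claw":1}]}}

```text
clock: 31.85
ee_pos: [0.5392, -0.0561, 0.1885]
orientation: [0.0, 0.645, 0.764, 0.0]
ft_force: [-0.3, 0.1, -1.6]
finger_gap: 0.255
gripper_force: 29.9
```

Emit:
{"name": "move_arm", "arguments": {"moves": [{"x":0,"y":0,"z":0,"spin":0,"claw":1},{"x":0,"y":0,"z":0,"spin":0,"claw":1},{"x":0,"y":0,"z":0,"spin":0,"claw":1},{"x":0,"y":0,"z":0,"spin":0,"claw":1},{"x":0,"y":0,"z":0,"spin":0,"claw":1},{"x":0,"y":0,"z":0,"spin":0,"claw":1},{"x":0,"y":0,"z":0,"spin":0,"claw":1},{"x":0,"y":0,"z":0,"spin":0,"claw":1},{"x":0,"y":0,"z":0,"spin":0,"claw":1},{"x":0,"y":0,"z":0,"spin":0,"claw":1}]}}

```text
clock: 32.68
ee_pos: [0.5392, -0.0561, 0.1885]
orientation: [0.0, 0.644, 0.765, -0.0]
ft_force: [-0.3, 0.3, -2.0]
finger_gap: 0.252
gripper_force: 29.9
```

Emit:
{"name": "move_arm", "arguments": {"moves": [{"x":0,"y":0,"z":0,"spin":0,"claw":1},{"x":0,"y":0,"z":0,"spin":0,"claw":1},{"x":0,"y":0,"z":0,"spin":-6,"claw":1},{"x":0,"y":0,"z":0,"spin":-7,"claw":1},{"x":0,"y":0,"z":0,"spin":-7,"claw":1},{"x":0,"y":0,"z":0,"spin":-7,"claw":1},{"x":0,"y":0,"z":0,"spin":-7,"claw":1},{"x":0,"y":0,"z":0,"spin":-7,"claw":1},{"x":0,"y":0,"z":0,"spin":-7,"claw":1},{"x":0,"y":0,"z":0,"spin":-7,"claw":1}]}}

```text
clock: 33.52
ee_pos: [0.5392, -0.0561, 0.1884]
orientation: [-0.0, 0.925, 0.379, -0.0]
ft_force: [-0.0, 0.2, -1.9]
finger_gap: 0.253
gripper_force: 29.9
```

Emit:
{"name": "move_arm", "arguments": {"moves": [{"x":0,"y":0,"z":0,"spin":-7,"claw":1},{"x":0,"y":0,"z":0,"spin":-7,"claw":1},{"x":0,"y":0,"z":0,"spin":-7,"claw":1},{"x":0,"y":0,"z":0,"spin":-7,"claw":1},{"x":0,"y":0,"z":0,"spin":-7,"claw":1},{"x":0,"y":0,"z":0,"spin":-7,"claw":1},{"x":0,"y":0,"z":0,"spin":-7,"claw":1},{"x":0,"y":0,"z":0,"spin":-7,"claw":1},{"x":0,"y":0,"z":0,"spin":-6,"claw":1},{"x":0,"y":0,"z":0,"spin":-3,"claw":1}]}}

```text
clock: 34.35
ee_pos: [0.5392, -0.0561, 0.1884]
orientation: [0.0, 0.984, -0.177, -0.0]
ft_force: [0.4, -0.1, -2.4]
finger_gap: 0.255
gripper_force: 29.9
```

Emit:
{"name": "move_arm", "arguments": {"moves": [{"x":0,"y":0,"z":0,"spin":0,"claw":1},{"x":0,"y":0,"z":0,"spin":0,"claw":1},{"x":0,"y":0,"z":0,"spin":0,"claw":1},{"x":0,"y":0,"z":0,"spin":0,"claw":1},{"x":0,"y":0,"z":0,"spin":0,"claw":1},{"x":0,"y":0,"z":0,"spin":0,"claw":1},{"x":0,"y":0,"z":0,"spin":0,"claw":1},{"x":0,"y":0,"z":0,"spin":0,"claw":1},{"x":0,"y":0,"z":0,"spin":0,"claw":1},{"x":0,"y":0,"z":0,"spin":0,"claw":1}]}}

```text
clock: 35.18
ee_pos: [0.5392, -0.0561, 0.1884]
orientation: [-0.0, 0.985, -0.175, -0.0]
ft_force: [0.3, 0.0, -2.1]
finger_gap: 0.249
gripper_force: 29.9
```

Emit:
{"name": "move_arm", "arguments": {"moves": [{"x":0,"y":0,"z":0,"spin":0,"claw":1},{"x":0,"y":0,"z":0,"spin":0,"claw":1},{"x":-0.7,"y":-1.7,"z":0,"spin":6,"claw":1},{"x":-0.7,"y":-1.7,"z":0,"spin":6.5,"claw":1},{"x":-0.7,"y":-1.7,"z":0,"spin":6.5,"claw":1},{"x":-0.7,"y":-1.7,"z":0,"spin":6.5,"claw":1},{"x":-0.7,"y":-1.7,"z":-2,"spin":6.5,"claw":1},{"x":-0.7,"y":-1.7,"z":-2,"spin":6.5,"claw":1},{"x":-0.7,"y":-1.7,"z":-2,"spin":6.5,"claw":1},{"x":-0.8,"y":-1.6,"z":-2,"spin":6.5,"claw":1}]}}

```text
clock: 36.02
ee_pos: [0.4822, -0.1922, 0.108]
orientation: [0.001, 0.962, 0.273, 0.0]
ft_force: [-0.5, -1.0, -2.0]
finger_gap: 0.251
gripper_force: 29.9
```

Emit:
{"name": "move_arm", "arguments": {"moves": [{"x":0,"y":0,"z":-1,"spin":0,"claw":1},{"x":0,"y":0,"z":-0.5,"spin":0,"claw":1},{"x":0,"y":0,"z":0,"spin":0,"claw":1},{"x":0,"y":0,"z":0,"spin":0,"claw":1},{"x":0,"y":0,"z":0,"spin":0,"claw":1},{"x":0,"y":0,"z":0,"spin":0,"claw":1}]}}

```text
clock: 36.52
ee_pos: [0.4835, -0.191, 0.0948]
orientation: [0.001, 0.963, 0.271, 0.001]
ft_force: [-0.3, 0.1, -0.7]
finger_gap: 0.252
gripper_force: 29.9
```

```bash
python3 - <<'E'
from h import *
tool()
E
```

```text
t 36.52 tcp [ 0.4835 -0.191   0.0948] theta -58.6 q1 q6 [-31.1  27.5] gap 23.7 F [-0.3  0.1 -0.7]
```

Emit:
{"name": "move_arm", "arguments": {"moves": [{"x":-0.1,"y":-0.2,"z":-1,"spin":0,"claw":1},{"x":0,"y":0,"z":-1,"spin":0,"claw":1},{"x":0,"y":0,"z":-0.6,"spin":0,"claw":1},{"x":0,"y":0,"z":-0.4,"spin":0,"claw":1},{"x":0,"y":0,"z":0,"spin":0,"claw":1},{"x":0,"y":0,"z":0,"spin":0,"claw":1},{"x":0,"y":0,"z":0,"spin":0,"claw":1}]}}

```text
clock: 37.1
ee_pos: [0.4814, -0.1932, 0.0635]
orientation: [0.0, 0.963, 0.27, 0.0]
ft_force: [0.4, -0.5, -0.8]
finger_gap: 0.251
gripper_force: 29.9
```

Emit:
{"name": "move_arm", "arguments": {"moves": [{"x":0.05,"y":0,"z":-0.2,"spin":0,"claw":1},{"x":0,"y":0,"z":-0.2,"spin":0,"claw":1},{"x":0,"y":0,"z":-0.2,"spin":0,"claw":1},{"x":0,"y":0,"z":0,"spin":0,"claw":1},{"x":0,"y":0,"z":0,"spin":0,"claw":1}]}}

```text
clock: 37.52
ee_pos: [0.4815, -0.193, 0.0573]
orientation: [-0.0, 0.963, 0.27, -0.0]
ft_force: [-0.3, 0.5, -2.0]
finger_gap: 0.254
gripper_force: 29.9
```

Emit:
{"name": "move_arm", "arguments": {"moves": [{"x":0,"y":0,"z":-0.2,"spin":0,"claw":1},{"x":0,"y":0,"z":-0.2,"spin":0,"claw":1},{"x":0,"y":0,"z":0,"spin":0,"claw":1},{"x":0,"y":0,"z":0,"spin":0,"claw":1}]}}

```text
clock: 37.85
ee_pos: [0.4815, -0.193, 0.0532]
orientation: [-0.0, 0.963, 0.27, -0.0]
ft_force: [-0.3, 1.1, -2.1]
finger_gap: 0.253
gripper_force: 29.9
```

Emit:
{"name": "move_arm", "arguments": {"moves": [{"x":0,"y":0,"z":-0.2,"spin":0,"claw":1},{"x":0,"y":0,"z":-0.1,"spin":0,"claw":1},{"x":0,"y":0,"z":0,"spin":0,"claw":1},{"x":0,"y":0,"z":0,"spin":0,"claw":1}]}}

```text
clock: 38.18
ee_pos: [0.4816, -0.193, 0.0503]
orientation: [-0.0, 0.963, 0.27, -0.0]
ft_force: [-1.3, -0.4, -1.4]
finger_gap: 0.254
gripper_force: 29.9
```

Emit:
{"name": "move_arm", "arguments": {"moves": [{"x":0,"y":0,"z":-0.1,"spin":0,"claw":1},{"x":0,"y":0,"z":0,"spin":0,"claw":1},{"x":0,"y":0,"z":0,"spin":0,"claw":1}]}}

```text
clock: 38.43
ee_pos: [0.4818, -0.1931, 0.0498]
orientation: [0.0, 0.963, 0.27, 0.0]
ft_force: [-0.1, 1.4, 1.6]
finger_gap: 0.253
gripper_force: 29.9
```

The medium piece is down on its floor. Release, rise, and go to the small piece.

Emit:
{"name": "move_arm", "arguments": {"moves": [{"x":0,"y":0,"z":0.1,"spin":0,"claw":2},{"x":0,"y":0,"z":0,"spin":0,"claw":3},{"x":0,"y":0,"z":0,"spin":0,"claw":4},{"x":0,"y":0,"z":0,"spin":0,"claw":4},{"x":0,"y":0,"z":0,"spin":0,"claw":4},{"x":0,"y":0,"z":1,"spin":0,"claw":4},{"x":0,"y":0,"z":2,"spin":0,"claw":4},{"x":0,"y":0,"z":4,"spin":0,"claw":5.5},{"x":0,"y":0,"z":4,"spin":0,"claw":5.5},{"x":0,"y":0,"z":3,"spin":0,"claw":5.5}]}}

```text
clock: 39.27
ee_pos: [0.4826, -0.1936, 0.1945]
orientation: [0.001, 0.963, 0.27, 0.001]
ft_force: [0.5, -1.5, 0.5]
finger_gap: 0.577
gripper_force: 0.0
```

Emit:
{"name": "move_arm", "arguments": {"moves": [{"x":-0.4,"y":2.7,"z":0,"spin":-6.5,"claw":5.5},{"x":-0.4,"y":2.7,"z":0,"spin":-6.5,"claw":5.5},{"x":-0.4,"y":2.7,"z":0,"spin":-6.5,"claw":5.5},{"x":-0.4,"y":2.7,"z":0,"spin":-6.5,"claw":5.5},{"x":-0.4,"y":2.7,"z":0,"spin":-6.5,"claw":5.5},{"x":-0.4,"y":2.7,"z":0,"spin":-6.5,"claw":5.5},{"x":-0.4,"y":2.7,"z":0,"spin":-6.5,"claw":5.5},{"x":-0.4,"y":2.7,"z":0,"spin":-6.5,"claw":5.5},{"x":-0.4,"y":2.7,"z":0,"spin":-6.5,"claw":5.5},{"x":-0.4,"y":2.7,"z":0,"spin":-6.5,"claw":5.5}]}}

```text
clock: 40.1
ee_pos: [0.4415, 0.0782, 0.1914]
orientation: [-0.0, 0.956, -0.292, 0.001]
ft_force: [0.4, -0.0, 0.5]
finger_gap: 0.589
gripper_force: 0.0
```

```bash
python3 - <<'E'
from h import *
tool(); t=snap('top','t10'); pieces(t); s=snap('side','s10')
hsv=cv2.cvtColor(s,cv2.COLOR_BGR2HSV)
m=cv2.inRange(hsv,(0,90,40),(14,255,255)); m[:,:230]=0; m[:160]=0
for c in cv2.findContours(m,0,2)[0]:
    if cv2.contourArea(c)>80: print(cv2.boundingRect(c),cv2.contourArea(c))
E
```

```text
t 40.1 tcp [0.4415 0.0782 0.1914] theta -124.0 q1 q6 [ -1.  122.9] gap 55.4 F [ 0.4 -0.   0.5]
small 131.0 [252.9 295.8] [0.4233 0.1609 0.03  ] yaws [ 107.8 -121.   -30.2] sides [np.float64(0.063), np.float64(0.059), np.float64(0.039)]
medium 310.0 [383.7 271.7] [ 0.4787 -0.1909  0.038 ] yaws [ 64.5 179.8 -55.8] sides [np.float64(0.078), np.float64(0.074), np.float64(0.081)]
large 482.5 [424.  269.6] [ 0.4808 -0.2978  0.046 ] yaws [  63.  -177.5  -57.1] sides [np.float64(0.097), np.float64(0.097), np.float64(0.097)]
(362, 298, 29, 29) 501.0
```

The small piece hasn't moved (side view box unchanged). Go to it.

Emit:
{"name": "move_arm", "arguments": {"moves": [{"x":-0.3,"y":2.1,"z":0,"spin":-5,"claw":5.5},{"x":-0.3,"y":2.1,"z":0,"spin":-5,"claw":5.5},{"x":-0.3,"y":2.1,"z":-2,"spin":-5,"claw":5.5},{"x":-0.2,"y":2.1,"z":-2,"spin":-5.5,"claw":5.5},{"x":0,"y":0,"z":-2,"spin":0,"claw":5.5},{"x":0,"y":0,"z":-2,"spin":0,"claw":5.5},{"x":0,"y":0,"z":-1,"spin":0,"claw":5.5},{"x":0,"y":0,"z":0,"spin":0,"claw":5.5},{"x":0,"y":0,"z":0,"spin":0,"claw":5.5},{"x":0,"y":0,"z":0,"spin":0,"claw":5.5}]}}

```text
clock: 41.03
ee_pos: [0.4321, 0.1606, 0.1018]
orientation: [-0.001, 0.89, -0.455, 0.001]
ft_force: [-0.1, 0.5, -0.5]
finger_gap: 0.587
gripper_force: 0.0
```

```bash
python3 - <<'E'
from h import *
tool(); s=snap('side','s11'); crop(s,320,230,120,100,5,'c11')
print(proj('side',np.array([.431,.1624,.06])),proj('side',monitor.get_obs()['ee_pos']))
E
```

```text
t 41.03 tcp [0.4321 0.1606 0.1018] theta -144.1 q1 q6 [  9.6 153.8] gap 55.2 F [-0.1  0.5 -0.5]
(np.float64(376.13907842740207), np.float64(301.94659147168966)) (np.float64(376.53913659633304), np.float64(287.2379467402487))
```

View pics/c11.png

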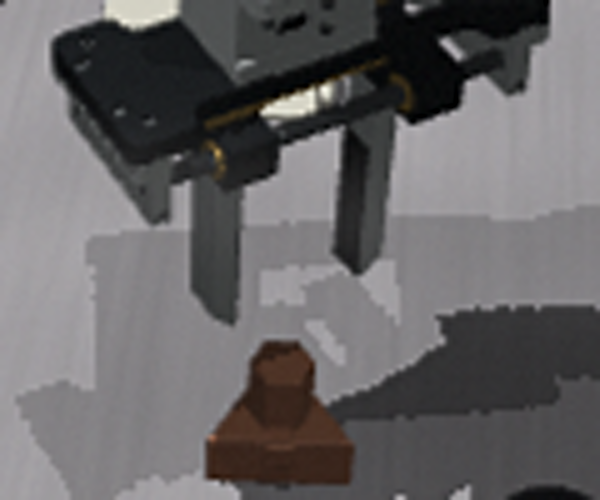

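The stem top at (376,300) in the full side image agrees with the predicted (376,302). Descend and grip.

Emit:
{"name": "move_arm", "arguments": {"moves": [{"x":-0.1,"y":0.2,"z":-1.5,"spin":-0.4,"claw":5.5},{"x":0,"y":0,"z":-2,"spin":0,"claw":5.5},{"x":0,"y":0,"z":-1.5,"spin":0,"claw":5.5},{"x":0,"y":0,"z":-1,"spin":0,"claw":5.5},{"x":0,"y":0,"z":-0.5,"spin":0,"claw":5.5},{"x":0,"y":0,"z":0,"spin":0,"claw":5.5},{"x":0,"y":0,"z":0,"spin":0,"claw":5.5}]}}

```text
clock: 41.67
ee_pos: [0.4305, 0.163, 0.0361]
orientation: [-0.0, 0.889, -0.458, 0.0]
ft_force: [-0.2, -0.3, -0.3]
finger_gap: 0.585
gripper_force: 0.0
```

Emit:
{"name": "move_arm", "arguments": {"moves": [{"x":0,"y":0,"z":0,"spin":0,"claw":3.5},{"x":0,"y":0,"z":0,"spin":0,"claw":3},{"x":0,"y":0,"z":0,"spin":0,"claw":2.5},{"x":0,"y":0,"z":0,"spin":0,"claw":2},{"x":0,"y":0,"z":0,"spin":0,"claw":1.5},{"x":0,"y":0,"z":0,"spin":0,"claw":1},{"x":0,"y":0,"z":0,"spin":0,"claw":1},{"x":0,"y":0,"z":0,"spin":0,"claw":1}], "grip_force": 30}}

```text
clock: 42.33
ee_pos: [0.4301, 0.163, 0.0357]
orientation: [-0.0, 0.889, -0.458, 0.0]
ft_force: [0.1, -1.1, 2.0]
finger_gap: 0.253
gripper_force: 29.9
```

Emit:
{"name": "move_arm", "arguments": {"moves": [{"x":0,"y":0,"z":0.5,"spin":0,"claw":1},{"x":0,"y":0,"z":1.5,"spin":0,"claw":1},{"x":0,"y":0,"z":2.5,"spin":0,"claw":1},{"x":0,"y":0,"z":2.5,"spin":0,"claw":1},{"x":0,"y":0,"z":2.5,"spin":0,"claw":1},{"x":0,"y":0,"z":2.5,"spin":3,"claw":1},{"x":0,"y":0,"z":2,"spin":6,"claw":1},{"x":0.3,"y":-0.6,"z":0.5,"spin":7,"claw":1},{"x":0.3,"y":-0.6,"z":0,"spin":7,"claw":1},{"x":0.3,"y":-0.6,"z":0,"spin":7,"claw":1}]}}

```text
clock: 43.17
ee_pos: [0.4388, 0.1448, 0.1812]
orientation: [-0.0, 0.978, -0.209, 0.0]
ft_force: [-0.5, 0.4, -0.6]
finger_gap: 0.256
gripper_force: 29.9
```

Emit:
{"name": "move_arm", "arguments": {"moves": [{"x":0.3,"y":-0.6,"z":0,"spin":7,"claw":1},{"x":0.3,"y":-0.6,"z":0,"spin":7,"claw":1},{"x":0.3,"y":-0.6,"z":0,"spin":7,"claw":1},{"x":0.3,"y":-0.6,"z":0,"spin":7,"claw":1},{"x":0.3,"y":-0.6,"z":0,"spin":7,"claw":1},{"x":0.3,"y":-0.6,"z":0,"spin":7,"claw":1},{"x":0.3,"y":-0.6,"z":0,"spin":7,"claw":1},{"x":0.3,"y":-0.6,"z":0,"spin":7,"claw":1},{"x":0.3,"y":-0.6,"z":0,"spin":7,"claw":1},{"x":0.3,"y":-0.6,"z":0,"spin":7,"claw":1}]}}

```text
clock: 44.0
ee_pos: [0.4681, 0.0846, 0.1801]
orientation: [-0.0, 0.921, 0.389, -0.001]
ft_force: [-0.1, -0.0, -1.2]
finger_gap: 0.252
gripper_force: 29.9
```

Emit:
{"name": "move_arm", "arguments": {"moves": [{"x":0.3,"y":-0.6,"z":0,"spin":7,"claw":1},{"x":0.3,"y":-0.6,"z":0,"spin":7,"claw":1},{"x":0.3,"y":-0.6,"z":0,"spin":7,"claw":1},{"x":0.3,"y":-0.6,"z":0,"spin":7,"claw":1},{"x":0.3,"y":-0.6,"z":0,"spin":7,"claw":1},{"x":0.3,"y":-0.6,"z":0,"spin":7,"claw":1},{"x":0.3,"y":-0.6,"z":0,"spin":7,"claw":1},{"x":0.3,"y":-0.6,"z":0,"spin":7,"claw":1},{"x":0.3,"y":-0.6,"z":0,"spin":7,"claw":1},{"x":0.3,"y":-0.6,"z":0,"spin":7,"claw":1}]}}

```text
clock: 44.83
ee_pos: [0.4981, 0.0246, 0.18]
orientation: [-0.001, 0.531, 0.847, -0.0]
ft_force: [0.0, -0.1, -1.1]
finger_gap: 0.25
gripper_force: 29.9
```

Emit:
{"name": "move_arm", "arguments": {"moves": [{"x":0.3,"y":-0.6,"z":0,"spin":7,"claw":1},{"x":0.3,"y":-0.6,"z":0,"spin":7,"claw":1},{"x":0.3,"y":-0.6,"z":0,"spin":7,"claw":1},{"x":0.3,"y":-0.6,"z":0,"spin":7,"claw":1},{"x":0.3,"y":-0.6,"z":0,"spin":7,"claw":1},{"x":0.3,"y":-0.6,"z":0,"spin":7,"claw":1},{"x":0.3,"y":-0.6,"z":0,"spin":7,"claw":1},{"x":0.3,"y":-0.6,"z":0,"spin":7,"claw":1},{"x":0.3,"y":-0.6,"z":0,"spin":7,"claw":1},{"x":0.3,"y":-0.6,"z":0,"spin":7,"claw":1}]}}

```text
clock: 45.67
ee_pos: [0.5281, -0.0352, 0.18]
orientation: [-0.001, -0.051, 0.999, 0.0]
ft_force: [-0.4, -1.0, -1.0]
finger_gap: 0.25
gripper_force: 29.9
```

```bash
python3 - <<'E'
from h import *
tool()
E
```

```text
t 45.67 tcp [ 0.5281 -0.0352  0.18  ] theta 95.8 q1 q6 [ -13.2 -109. ] gap 23.5 F [-0.4 -1.  -1. ]
```

Emit:
{"name": "move_arm", "arguments": {"moves": [{"x":0.2,"y":-0.5,"z":0,"spin":7,"claw":1},{"x":0.2,"y":-0.5,"z":0,"spin":7,"claw":1},{"x":0.2,"y":-0.5,"z":0,"spin":7,"claw":1},{"x":0.2,"y":-0.5,"z":0,"spin":7,"claw":1},{"x":0.2,"y":-0.3,"z":0,"spin":6,"claw":1},{"x":0,"y":0,"z":0,"spin":0,"claw":1},{"x":0,"y":0,"z":0,"spin":0,"claw":1},{"x":0,"y":0,"z":0,"spin":0,"claw":1},{"x":0,"y":0,"z":0,"spin":0,"claw":1},{"x":0,"y":0,"z":0,"spin":0,"claw":1}]}}

```text
clock: 46.5
ee_pos: [0.5385, -0.0578, 0.1804]
orientation: [-0.0, -0.337, 0.941, 0.0]
ft_force: [-0.2, -0.9, -1.2]
finger_gap: 0.253
gripper_force: 29.9
```

Emit:
{"name": "move_arm", "arguments": {"moves": [{"x":0,"y":0,"z":0,"spin":0,"claw":1},{"x":0,"y":0,"z":0,"spin":0,"claw":1},{"x":0,"y":0,"z":0,"spin":0,"claw":1},{"x":0,"y":0,"z":0,"spin":0,"claw":1},{"x":0,"y":0,"z":0,"spin":0,"claw":1},{"x":0,"y":0,"z":0,"spin":0,"claw":1},{"x":0,"y":0,"z":0,"spin":0,"claw":1},{"x":0,"y":0,"z":0,"spin":-6,"claw":1},{"x":0,"y":0,"z":0,"spin":-7,"claw":1},{"x":0,"y":0,"z":0,"spin":-7,"claw":1}]}}

```text
clock: 47.33
ee_pos: [0.5387, -0.0581, 0.1804]
orientation: [-0.0, -0.166, 0.986, 0.0]
ft_force: [-0.3, 0.5, -1.1]
finger_gap: 0.253
gripper_force: 29.9
```

Emit:
{"name": "move_arm", "arguments": {"moves": [{"x":0,"y":0,"z":0,"spin":-7,"claw":1},{"x":0,"y":0,"z":0,"spin":-7,"claw":1},{"x":0,"y":0,"z":0,"spin":-7,"claw":1},{"x":0,"y":0,"z":0,"spin":-7,"claw":1},{"x":0,"y":0,"z":0,"spin":-7,"claw":1},{"x":0,"y":0,"z":0,"spin":-7,"claw":1},{"x":0,"y":0,"z":0,"spin":-7,"claw":1},{"x":0,"y":0,"z":0,"spin":-7,"claw":1},{"x":0,"y":0,"z":0,"spin":-7,"claw":1},{"x":0,"y":0,"z":0,"spin":-7,"claw":1}]}}

```text
clock: 48.17
ee_pos: [0.5387, -0.0581, 0.1804]
orientation: [-0.0, 0.43, 0.903, -0.0]
ft_force: [-0.4, -0.2, -1.0]
finger_gap: 0.255
gripper_force: 29.9
```

Emit:
{"name": "move_arm", "arguments": {"moves": [{"x":0,"y":0,"z":0,"spin":-7,"claw":1},{"x":0,"y":0,"z":0,"spin":-7,"claw":1},{"x":0,"y":0,"z":0,"spin":-7,"claw":1},{"x":0,"y":0,"z":0,"spin":-6,"claw":1},{"x":0,"y":0,"z":0,"spin":-3,"claw":1},{"x":0,"y":0,"z":0,"spin":0,"claw":1},{"x":0,"y":0,"z":0,"spin":0,"claw":1},{"x":0,"y":0,"z":0,"spin":0,"claw":1},{"x":0,"y":0,"z":0,"spin":0,"claw":1},{"x":0,"y":0,"z":0,"spin":0,"claw":1}]}}

```text
clock: 49.0
ee_pos: [0.5387, -0.0581, 0.1804]
orientation: [-0.0, 0.646, 0.763, -0.0]
ft_force: [-0.3, -0.1, -1.2]
finger_gap: 0.254
gripper_force: 29.9
```

Emit:
{"name": "move_arm", "arguments": {"moves": [{"x":0,"y":0,"z":0,"spin":0,"claw":1},{"x":0,"y":0,"z":0,"spin":0,"claw":1},{"x":0,"y":0,"z":0,"spin":0,"claw":1},{"x":0,"y":0,"z":0,"spin":0,"claw":1},{"x":0,"y":0,"z":0,"spin":0,"claw":1},{"x":0,"y":0,"z":0,"spin":0,"claw":1},{"x":0,"y":0,"z":0,"spin":0,"claw":1},{"x":0,"y":0,"z":0,"spin":-6,"claw":1},{"x":0,"y":0,"z":0,"spin":-7,"claw":1},{"x":0,"y":0,"z":0,"spin":-7,"claw":1}]}}

```text
clock: 49.83
ee_pos: [0.5387, -0.0581, 0.1804]
orientation: [-0.0, 0.771, 0.637, -0.0]
ft_force: [-0.5, 0.5, -2.0]
finger_gap: 0.253
gripper_force: 29.9
```

Emit:
{"name": "move_arm", "arguments": {"moves": [{"x":0,"y":0,"z":0,"spin":-7,"claw":1},{"x":0,"y":0,"z":0,"spin":-7,"claw":1},{"x":0,"y":0,"z":0,"spin":-7,"claw":1},{"x":0,"y":0,"z":0,"spin":-7,"claw":1},{"x":0,"y":0,"z":0,"spin":-7,"claw":1},{"x":0,"y":0,"z":0,"spin":-7,"claw":1},{"x":0,"y":0,"z":0,"spin":-7,"claw":1},{"x":0,"y":0,"z":0,"spin":-7,"claw":1},{"x":0,"y":0,"z":0,"spin":-7,"claw":1},{"x":0,"y":0,"z":0,"spin":-7,"claw":1}]}}

```text
clock: 50.67
ee_pos: [0.5387, -0.0581, 0.1805]
orientation: [0.0, 0.997, 0.08, 0.0]
ft_force: [0.1, -0.8, -0.0]
finger_gap: 0.255
gripper_force: 29.9
```

Emit:
{"name": "move_arm", "arguments": {"moves": [{"x":0,"y":0,"z":0,"spin":-7,"claw":1},{"x":0,"y":0,"z":0,"spin":-7,"claw":1},{"x":0,"y":0,"z":0,"spin":-7,"claw":1},{"x":0,"y":0,"z":0,"spin":-6,"claw":1},{"x":0,"y":0,"z":0,"spin":-3,"claw":1},{"x":0,"y":0,"z":0,"spin":0,"claw":1},{"x":0,"y":0,"z":0,"spin":0,"claw":1},{"x":0,"y":0,"z":0,"spin":0,"claw":1},{"x":0,"y":0,"z":0,"spin":0,"claw":1},{"x":0,"y":0,"z":0,"spin":0,"claw":1}]}}

```text
clock: 51.5
ee_pos: [0.5387, -0.0581, 0.1804]
orientation: [-0.0, 0.984, -0.178, 0.0]
ft_force: [0.5, -0.2, -1.8]
finger_gap: 0.248
gripper_force: 29.9
```

Emit:
{"name": "move_arm", "arguments": {"moves": [{"x":0,"y":0,"z":0,"spin":0,"claw":1},{"x":0,"y":0,"z":0,"spin":0,"claw":1},{"x":0,"y":0,"z":0,"spin":0,"claw":1},{"x":0,"y":0,"z":0,"spin":0,"claw":1},{"x":0,"y":0,"z":0,"spin":0,"claw":1},{"x":0,"y":0,"z":0,"spin":0,"claw":1},{"x":0,"y":0,"z":0,"spin":0,"claw":1},{"x":-0.7,"y":-0.5,"z":0,"spin":6,"claw":1},{"x":-0.7,"y":-0.5,"z":-1,"spin":6.5,"claw":1},{"x":-0.7,"y":-0.5,"z":-1.5,"spin":6.5,"claw":1}]}}

```text
clock: 52.33
ee_pos: [0.5192, -0.0737, 0.157]
orientation: [0.001, 1.0, -0.01, 0.002]
ft_force: [1.2, 1.1, -3.0]
finger_gap: 0.258
gripper_force: 29.9
```

Emit:
{"name": "move_arm", "arguments": {"moves": [{"x":-0.7,"y":-0.5,"z":-1.5,"spin":6.5,"claw":1},{"x":-0.7,"y":-0.5,"z":-1.5,"spin":6.5,"claw":1},{"x":-0.7,"y":-0.5,"z":-1.5,"spin":6.5,"claw":1},{"x":-0.7,"y":-0.5,"z":-1,"spin":6.5,"claw":1},{"x":-0.8,"y":-0.5,"z":-0.5,"spin":6.5,"claw":1},{"x":0,"y":0,"z":0,"spin":0,"claw":1},{"x":0,"y":0,"z":0,"spin":0,"claw":1},{"x":0,"y":0,"z":0,"spin":0,"claw":1}]}}

```text
clock: 53.0
ee_pos: [0.4827, -0.0982, 0.0962]
orientation: [0.0, 0.964, 0.266, 0.001]
ft_force: [0.1, 0.2, -1.4]
finger_gap: 0.254
gripper_force: 29.9
```

```bash
python3 - <<'E'
from h import *
tool()
E
```

```text
t 53.0 tcp [ 0.4827 -0.0982  0.0962] theta -59.2 q1 q6 [-21.6  37.6] gap 23.9 F [ 0.1  0.2 -1.4]
```

Emit:
{"name": "move_arm", "arguments": {"moves": [{"x":-0.3,"y":0,"z":-1,"spin":0.8,"claw":1},{"x":0,"y":0,"z":-1,"spin":0,"claw":1},{"x":0,"y":0,"z":-1,"spin":0,"claw":1},{"x":0,"y":0,"z":-0.7,"spin":0,"claw":1},{"x":0,"y":0,"z":-0.3,"spin":0,"claw":1},{"x":0,"y":0,"z":0,"spin":0,"claw":1},{"x":0,"y":0,"z":0,"spin":0,"claw":1},{"x":0,"y":0,"z":0,"spin":0,"claw":1}]}}

```text
clock: 53.67
ee_pos: [0.4791, -0.0982, 0.0557]
orientation: [0.0, 0.962, 0.274, 0.0]
ft_force: [-0.3, 0.2, -1.4]
finger_gap: 0.251
gripper_force: 29.9
```

Emit:
{"name": "move_arm", "arguments": {"moves": [{"x":0,"y":0,"z":-0.2,"spin":0,"claw":1},{"x":0,"y":0,"z":-0.2,"spin":0,"claw":1},{"x":0,"y":0,"z":-0.2,"spin":0,"claw":1},{"x":0,"y":0,"z":0,"spin":0,"claw":1},{"x":0,"y":0,"z":0,"spin":0,"claw":1}]}}

```text
clock: 54.08
ee_pos: [0.4786, -0.098, 0.0493]
orientation: [-0.0, 0.962, 0.274, -0.0]
ft_force: [1.6, 0.0, -0.6]
finger_gap: 0.252
gripper_force: 29.9
```

Emit:
{"name": "move_arm", "arguments": {"moves": [{"x":0,"y":0,"z":-0.2,"spin":0,"claw":1},{"x":0,"y":0,"z":-0.2,"spin":0,"claw":1},{"x":0,"y":0,"z":0,"spin":0,"claw":1},{"x":0,"y":0,"z":0,"spin":0,"claw":1}]}}

```text
clock: 54.42
ee_pos: [0.4785, -0.098, 0.0452]
orientation: [-0.0, 0.962, 0.274, -0.0]
ft_force: [0.4, -0.5, -1.7]
finger_gap: 0.255
gripper_force: 29.9
```

Emit:
{"name": "move_arm", "arguments": {"moves": [{"x":0,"y":0,"z":-0.2,"spin":0,"claw":1},{"x":0,"y":0,"z":-0.1,"spin":0,"claw":1},{"x":0,"y":0,"z":0,"spin":0,"claw":1},{"x":0,"y":0,"z":0,"spin":0,"claw":1}]}}

```text
clock: 54.75
ee_pos: [0.4786, -0.098, 0.0423]
orientation: [-0.0, 0.962, 0.274, -0.0]
ft_force: [-0.1, 0.5, -0.5]
finger_gap: 0.253
gripper_force: 29.9
```

Emit:
{"name": "move_arm", "arguments": {"moves": [{"x":0,"y":0,"z":-0.1,"spin":0,"claw":1},{"x":0,"y":0,"z":-0.1,"spin":0,"claw":1},{"x":0,"y":0,"z":0,"spin":0,"claw":1},{"x":0,"y":0,"z":0,"spin":0,"claw":1}]}}

```text
clock: 55.08
ee_pos: [0.4789, -0.0982, 0.0417]
orientation: [0.0, 0.962, 0.274, -0.0]
ft_force: [-3.3, 0.6, 7.9]
finger_gap: 0.254
gripper_force: 29.9
```

Emit:
{"name": "move_arm", "arguments": {"moves": [{"x":0,"y":0,"z":0.1,"spin":0,"claw":2},{"x":0,"y":0,"z":0,"spin":0,"claw":3},{"x":0,"y":0,"z":0,"spin":0,"claw":4},{"x":0,"y":0,"z":0,"spin":0,"claw":4},{"x":0,"y":0,"z":0,"spin":0,"claw":4},{"x":0,"y":0,"z":1,"spin":0,"claw":4},{"x":0,"y":0,"z":2,"spin":0,"claw":4},{"x":0,"y":0,"z":4,"spin":0,"claw":4},{"x":0,"y":0,"z":4,"spin":0,"claw":2},{"x":0,"y":0,"z":4,"spin":0,"claw":0}]}}

```text
clock: 55.92
ee_pos: [0.4781, -0.0978, 0.1934]
orientation: [-0.0, 0.962, 0.274, -0.0]
ft_force: [0.3, -0.6, 0.0]
finger_gap: 0.315
gripper_force: 0.0
```

All three are placed. Now the lever: go behind the knob (+x side).

Emit:
{"name": "move_arm", "arguments": {"moves": [{"x":1,"y":-1,"z":0,"spin":-7,"claw":0},{"x":2,"y":-1,"z":0,"spin":-7,"claw":0},{"x":2.5,"y":-1,"z":0,"spin":-7,"claw":0},{"x":2.5,"y":-1,"z":0,"spin":-6,"claw":0},{"x":3,"y":-1,"z":0,"spin":0,"claw":0},{"x":3,"y":-0.2,"z":0,"spin":0,"claw":0},{"x":3,"y":0,"z":0,"spin":0,"claw":0},{"x":3,"y":0,"z":0,"spin":0,"claw":0},{"x":3,"y":0,"z":0,"spin":0,"claw":0},{"x":0,"y":0,"z":0,"spin":0,"claw":0}]}}

```text
clock: 56.75
ee_pos: [0.7124, -0.1498, 0.1897]
orientation: [-0.0, 0.999, 0.042, 0.001]
ft_force: [-0.2, -0.2, -0.2]
finger_gap: 0.006
gripper_force: 0.0
```

Emit:
{"name": "move_arm", "arguments": {"moves": [{"x":0,"y":0,"z":0,"spin":0,"claw":0},{"x":0,"y":0,"z":0,"spin":0,"claw":0}]}}

```text
clock: 56.92
ee_pos: [0.708, -0.1499, 0.1914]
orientation: [-0.0, 0.999, 0.042, -0.001]
ft_force: [-1.2, -0.4, 0.7]
finger_gap: 0.007
gripper_force: 0.0
```

```bash
python3 - <<'E'
from h import *
tool(); pieces(snap('top','t12')); s=snap('side','s12'); crop(s,215,110,200,150,4,'c12')
E
```

```text
t 56.92 tcp [ 0.708  -0.1499  0.1914] theta -85.2 q1 q6 [-18.8  66.4] gap 0.7 F [-1.2 -0.4  0.7]
small 201.5 [386.4 271.2] [ 0.4805 -0.1992  0.03  ] yaws [-170.7  -42.2   59.3] sides [np.float64(0.073), np.float64(0.072), np.float64(0.055)]
large 481.0 [424.  269.6] [ 0.4808 -0.2978  0.046 ] yaws [  63.  -177.5  -57.1] sides [np.float64(0.097), np.float64(0.097), np.float64(0.097)]
```

View pics/c12.png

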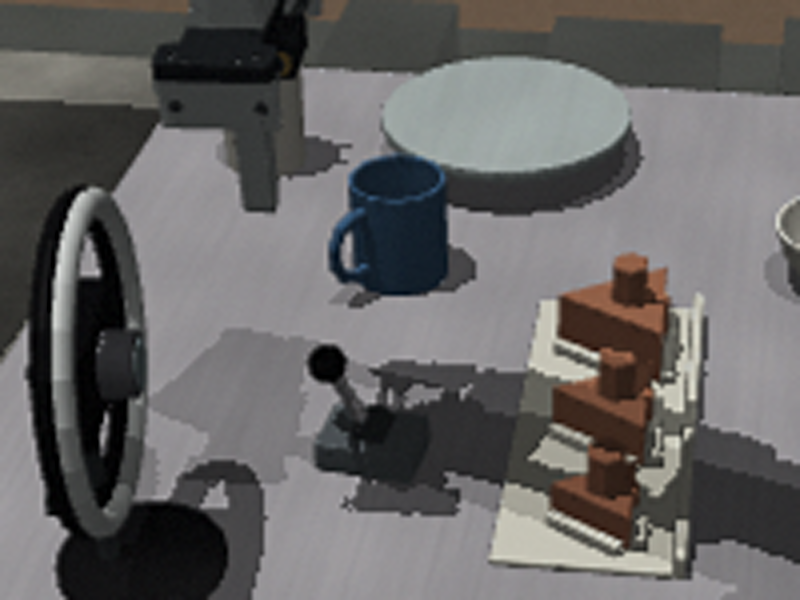

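All three stand in their pockets, and the lever knob at crop (327,362) leans to +x, just in front of the finger. Descend behind it and push to -x.

Emit:
{"name": "move_arm", "arguments": {"moves": [{"x":0,"y":0,"z":-3.5,"spin":0,"claw":0},{"x":0,"y":0,"z":-3.5,"spin":0,"claw":0},{"x":0,"y":0,"z":-3,"spin":0,"claw":0},{"x":0,"y":0,"z":-2,"spin":0,"claw":0},{"x":0,"y":0,"z":-1,"spin":0,"claw":0},{"x":0,"y":0,"z":0,"spin":0,"claw":0}]}}

```text
clock: 57.52
ee_pos: [0.7058, -0.1495, 0.0587]
orientation: [-0.001, 0.999, 0.041, -0.003]
ft_force: [-1.0, 0.3, 0.5]
finger_gap: 0.005
gripper_force: 0.0
```

Emit:
{"name": "move_arm", "arguments": {"moves": [{"x":-0.7,"y":0,"z":0,"spin":0,"claw":0},{"x":-0.8,"y":0,"z":0,"spin":0,"claw":0},{"x":-0.8,"y":0,"z":0,"spin":0,"claw":0},{"x":-0.8,"y":0,"z":0,"spin":0,"claw":0},{"x":-0.8,"y":0,"z":0,"spin":0,"claw":0},{"x":-0.8,"y":0,"z":0,"spin":0,"claw":0},{"x":-0.5,"y":0,"z":0,"spin":0,"claw":0},{"x":0,"y":0,"z":0,"spin":0,"claw":0},{"x":0,"y":0,"z":0,"spin":0,"claw":0}]}}

```text
clock: 58.27
ee_pos: [0.6552, -0.15, 0.0606]
orientation: [-0.0, 0.999, 0.042, -0.001]
ft_force: [-0.4, 0.9, 0.5]
finger_gap: 0.003
gripper_force: 0.0
```

Emit:
{"name": "move_arm", "arguments": {"moves": [{"x":-0.4,"y":0,"z":0,"spin":0,"claw":0},{"x":-0.3,"y":0,"z":0,"spin":0,"claw":0},{"x":-0.2,"y":0,"z":0,"spin":0,"claw":0},{"x":0,"y":0,"z":0,"spin":0,"claw":0}]}}

```text
clock: 58.6
ee_pos: [0.647, -0.15, 0.061]
orientation: [-0.0, 0.999, 0.042, -0.001]
ft_force: [0.6, -0.2, -0.3]
finger_gap: 0.006
gripper_force: 0.0
```

Emit:
{"name": "move_arm", "arguments": {"moves": [{"x":-0.2,"y":0,"z":0,"spin":0,"claw":0},{"x":-0.2,"y":0,"z":0,"spin":0,"claw":0},{"x":0,"y":0,"z":0,"spin":0,"claw":0}]}}

```text
clock: 58.85
ee_pos: [0.6434, -0.1501, 0.0614]
orientation: [-0.0, 0.999, 0.042, -0.0]
ft_force: [-0.4, 0.8, 0.2]
finger_gap: 0.005
gripper_force: 0.3
```

Emit:
{"name": "move_arm", "arguments": {"moves": [{"x":-0.2,"y":0,"z":0,"spin":0,"claw":0},{"x":-0.2,"y":0,"z":0,"spin":0,"claw":0},{"x":0,"y":0,"z":0,"spin":0,"claw":0}]}}

```text
clock: 59.1
ee_pos: [0.64, -0.1501, 0.0616]
orientation: [0.0, 0.999, 0.042, 0.001]
ft_force: [2.9, 0.8, -2.3]
finger_gap: 0.006
gripper_force: 1.2
```

Emit:
{"name": "move_arm", "arguments": {"moves": [{"x":-0.2,"y":0,"z":0,"spin":0,"claw":0},{"x":-0.1,"y":0,"z":0,"spin":0,"claw":0},{"x":0,"y":0,"z":0,"spin":0,"claw":0}]}}

```text
clock: 59.35
ee_pos: [0.6398, -0.1501, 0.0618]
orientation: [0.0, 0.999, 0.041, 0.004]
ft_force: [9.5, 0.2, -6.1]
finger_gap: 0.005
gripper_force: 4.5
```

The off stop is felt. Back off, rise, retreat to a clear spot and check.

Emit:
{"name": "move_arm", "arguments": {"moves": [{"x":1,"y":0,"z":0,"spin":0,"claw":0},{"x":2,"y":0,"z":0,"spin":0,"claw":0},{"x":2.5,"y":0,"z":1,"spin":0,"claw":0},{"x":1,"y":0,"z":3,"spin":0,"claw":0},{"x":0,"y":0,"z":3.5,"spin":0,"claw":0},{"x":0,"y":0,"z":3.5,"spin":0,"claw":0},{"x":0,"y":0,"z":3.5,"spin":0,"claw":0},{"x":-2,"y":0,"z":1,"spin":0,"claw":0},{"x":-4,"y":0,"z":0,"spin":0,"claw":0},{"x":-4,"y":0,"z":0,"spin":0,"claw":0}]}}

```text
clock: 60.18
ee_pos: [0.6013, -0.1505, 0.2181]
orientation: [0.001, 0.999, 0.042, 0.001]
ft_force: [0.3, -0.7, 1.1]
finger_gap: 0.004
gripper_force: 0.0
```

Emit:
{"name": "move_arm", "arguments": {"moves": [{"x":-3,"y":3,"z":0,"spin":0,"claw":0},{"x":-3,"y":3,"z":0,"spin":0,"claw":0},{"x":-2,"y":3.5,"z":0,"spin":0,"claw":0},{"x":-1,"y":3.5,"z":0,"spin":0,"claw":0},{"x":0,"y":3.5,"z":0,"spin":0,"claw":0},{"x":0,"y":3.5,"z":0,"spin":0,"claw":0},{"x":0,"y":3.5,"z":0,"spin":0,"claw":0},{"x":0,"y":3.5,"z":0,"spin":0,"claw":0},{"x":0,"y":0,"z":0,"spin":0,"claw":0},{"x":0,"y":0,"z":0,"spin":0,"claw":0}]}}

```text
clock: 61.02
ee_pos: [0.5119, 0.1201, 0.2165]
orientation: [0.0, 0.999, 0.044, -0.001]
ft_force: [-0.1, -0.6, -0.6]
finger_gap: 0.004
gripper_force: 0.0
```

```bash
python3 - <<'E'
from h import *
tool(); t=snap('top','t13'); s=snap('side','s13')
pieces(t)
w=np.radians(1.6); g=cv2.cvtColor(s,cv2.COLOR_BGR2GRAY); a=cv2.cvtColor(cv2.imread('pics/side0.png'),cv2.COLOR_BGR2GRAY)
for im in(a,g):
    M=np.zeros_like(im); M[192:212,286:326]=(im[192:212,286:326]<45)*255
    c=max(cv2.findContours(M,0,2)[0],key=cv2.contourArea); print('ball',cv2.minEnclosingCircle(c),cv2.boundingRect(c))
# expected triangle pixel centroids at home in the top view
for k,p,z in(('large',(.4848,-.2983),.052),('medium',(.4818,-.1933),.044),('small',(.4792,-.0983),.036)): print(k,np.round(proj('top',np.array([*p,z])),1))
E
```

```text
t 61.02 tcp [0.5119 0.1201 0.2165] theta -85.0 q1 q6 [ 3.8 88.8] gap 0.4 F [-0.1 -0.6 -0.6]
small 190.0 [349.2 273.6] [ 0.4765 -0.0987  0.03  ] yaws [-177.2  -60.4   59.7] sides [np.float64(0.062), np.float64(0.059), np.float64(0.061)]
medium 310.0 [383.7 271.7] [ 0.4787 -0.1909  0.038 ] yaws [ 64.5 179.8 -55.8] sides [np.float64(0.078), np.float64(0.074), np.float64(0.081)]
large 478.5 [423.3 269.6] [ 0.4809 -0.2961  0.046 ] yaws [  65.9 -179.4  -54.1] sides [np.float64(0.097), np.float64(0.092), np.float64(0.102)]
ball ((313.5, 204.5), 6.96429443359375) (310, 198, 9, 14)
ball ((321.0, 194.0), 4.472236156463623) (317, 192, 9, 5)
large [424.5 267.8]
medium [384.8 270.2]
small [349.2 272.3]
```

```bash
python3 - <<'E'
from h import *
G=lambda n:cv2.cvtColor(cv2.imread(f'pics/{n}.png'),cv2.COLOR_BGR2GRAY)
for n,r in(('top0',(205,228,356,378)),('t13',(205,228,356,378)),('t12',(205,228,356,378))):
    im=G(n)[r[0]:r[1],r[2]:r[3]]; ys,xs=np.where(im<35); print(n,len(xs),(xs.mean()+r[2]).round(1) if len(xs) else 0,(ys.mean()+r[0]).round(1) if len(xs) else 0)
for n in('side0','s12','s13'): print(n); print(G(n)[194:212:2,290:326:2])
E
```

```text
top0 66 367.1 215.8
t13 61 367.1 218.9
t12 0 0 0
side0
[[139 141 140 141 139 141 141 142 145 142 142 145 143 147 147 148 144 147]
 [141 140 141 140 139 142 140 140 142 143 144 147 149 150 147 147 146 144]
 [142 140 140 138 139 137 141 141 142 141 150  43  21  29 144 145 147 144]
 [138 141 140 138 138 139 141 142 140 143  41   9  25   8  11 146 144 144]
 [140 142 140 137 138 137 141 141 138 148  18   9  14   8   0 141 143 143]
 [140 140 139 139 137 141 139 143 137 143  43   5   7   3  15 145 143 141]
 [141 138 137 137 138 141 139 139 141 138 133  11   0  48 140 143 142 141]
 [143 139 136 138 138 138 139 138 141 142  87  44 136 144 142 142 141 141]
 [140 140 138 137 144 108 141 141 145 148  64  37 145 139 142 142 142 140]]
s12
[[124 150 150 150 148 150 148 147 151 152 151 150 151 154 154 155 152 152]
 [123 122  88  48  59 150 149 148 151 150 150 150 148 154 154 154 155 151]
 [123  81   0   4   6  39 151 151 149 148 150 151 152 155 154 150 154 151]
 [122  28   9   5   6   0 121 147 150 149 156  97  86  89  84 157 158 150]
 [121  61   6   4   5   0 120 121 122  62  68  72  73  72  72  70
[... 290 characters left out ...]
12 128  73  74  62]]
s13
[[150 150 152 150 149 152 152 150 152 154 152 154 154  53   8   9  11  11]
 [149 149 150 149 151 151 151 150 153 152 153 153 153  85  22  21   4   8]
 [151 149 150 149 149 148 150 152 153 150 152 154 159  89  58  59  61  61]
 [148 150 150 147 149 147 150 151 151 151 155 159  37  52  65  63  60  59]
 [150 152 147 149 148 146 150 149 148 152 151  73   9  34  60  45  25  41]
 [151 149 148 145 146 151 148 151 148 152 151  87   8   8  66  41  17  31]
 [153 148 148 145 145 151 149 150 150 150 148 153   9   0  68  59  45  59]
 [153 147 146 146 147 148 150 147 151 148 149 106  49  56  64  58  74  56]
 [149 149 146 147 153 116 152 152 156 155 141  75  59 153 147 149 148 117]]
```

The knob now leans 8 mm further to -x than at the start (top view row 218.9 against 215.8), so the light is fully off. All pieces are home and the arm is clear, so I'm handing in.

```bash
python3 -c "
from workcell import ticket
print(ticket.close_job())"
```

```text
the job is handed in; nothing more can be done
None
```

I switched the light on, showed all three pieces to the lens from largest to smallest, set each in its own pocket with the rib to the lip, switched the light fully off and handed the job in at 61 s; the hand-in gave no verdict.

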